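# Load the inspection shuttle with a square pile of module trays

## Robot

A 7-joint arm with a two-finger parallel gripper is mounted at the origin on the work surface. World frame = base frame: x ahead of the robot, y to its left, z up, the work surface at z = 0. Lengths are in m, angles in rad, forces in N, time in s.
With the tool pointing down it reaches from about 0.425 to 0.925 m from the base axis. Payload 6.8 kg.
Tool frame: the origin (TCP) lies midway between the tips of the shut fingers; the grasp point (between the pads) lies 19 mm behind it (bot.hold_point_z is the distance from the TCP to the grasp point, in m); z points along the fingers, y is the line along which they close (so a half turn about z gives the same grasp; the last joint's range is limited). The gripper opens to 85 mm and grips with 20 to 120 N. Pads are 22 mm wide; open, the fingers measure 114 mm over their backs; the gripper's body (76 mm by 85 mm) begins 54 mm behind the grasp point. The pads swing forward as they close: fully open they stand 13 mm farther back than shut.
Start: joints at [-1.314, 0.477, 0.022, 1.555, -0.011, 1.109, -0.083], TCP at [0.241, 0.631, 0.231] pointing down, gripper open.
Joint ranges: [-2.96, 2.96], [-0.34, 2.1], [-1.41, 1.46], [0.24, 2.44], [-1.37, 4.51], [0.17, 1.92], [-2.96, 2.96]. Speed limits (rad/s): [2.39, 2.39, 3.14, 3.14, 3.14, 3.14, 3.14].

## Interface

Orientations are given as a unit quaternion [w, x, y, z].
In Python, from station import bot gives the robot as it stands. The module is installed in compiled form; this text tells all that it offers.
- The arm moves only by the tool step_arm, never from a script. Its argument "increments" is a list that holds one entry, the list of rows, each a list of 7 numbers: the opening, from -1 (shut) to 1 (fully open), then the shift along the tool's x, y, z in mm, then the turn, a rotation vector about the tool's x, y, z in degrees. In form: [[[grip, x, y, z, ax, ay, az], ...]]. A call has 1 to 10 rows; each row is the pose to reach, as a shift and turn from the pose commanded when the call began, along the tool's axes at that moment; what a row does not reach only later rows make up. A row lasts 1/12 s, in which the tool goes at most 41.7 mm and 7.16 degrees, less where a joint would pass 70% of its speed; a pose out of reach is approached as far as the arm can. A call with a gripper value outside its range is refused whole. The fingers move at their own pace and stop on an object; "force" is the grip in N (left out, the last holds). Time passes only in rows, so rows that repeat a pose let the fingers close. It gives the time, the measured TCP pose, the force, the opening and the grip force at its end, in the units of the state.
- bot.get_obs(): the state, without advancing time (a new reading comes with each control period).
- bot.read_camera(name): name is "side" or "top"; returns a dict with "image" (420x560x3 uint8, red, green, blue), "camera_matrix" (3x3 intrinsics, pixels), "dist" ([k1, k2, p1, p2, k3] as OpenCV has them; the pictures are not rectified), "R" (3x3) and "t" (3): a world point X has camera coordinates R X + t. Camera axes: x right, y down, z forward; pixel columns grow to the right and rows downward; lengths in m; the calibration is good to about 2 mm. A picture is of the moment at which its call begins. There is no depth.
- bot.hand_in(): hands the job in; it is judged then, once.
The state is a dict: "t": time; "q": joint angles; "joint_vel": joint speeds; "joint_torque": joint torques, N m; "eef_pos": TCP position; "tool_rot": TCP orientation; "contact_force": force on the tool from outside, world axes, zero at the start; "torque": the same for the moment, N m; "gripper_width": opening from 0.0 (shut) to 1.0 (fully open); "grasp_force": force on a finger pad.
Only numpy, scipy, OpenCV 4.12 (cv2) and the standard library are available. Lean on these libraries where they do the work, as an engineer would, in place of code of your own. Each camera call takes 0.05 s, during which the arm holds its last target. There are 200 camera calls.

## Task

Pull the shuttle by its handle post all the way out from under the inspection bridge and pile every black module tray on the bench squarely on the shuttle's deck, inside the white outline with their long sides along the track. Lay the metal cover plate squarely on top of the pile, while the shuttle is still out, then push the shuttle fully home under the bridge with the pile still square. Leave the reel, jar and screwdriver where they are.

Things in the scene. Friction and masses are not known exactly. Their poses are not given: they have to be found in the camera images.
- shuttle (a joint): how far the shuttle is pulled out from under the bridge, m: 0 = fully home (stop), 0.22 = fully out (stop). It slides with about 1.5 N of friction along the station's -y axis as it grows, and stays where it is left.
- shuttle_deck (a point): centre of the top face of the shuttle's grey deck, which is 140 mm (x) by 130 mm (y), level, 30 mm above the bench. Its y axis runs along the track, pointing in under the bridge (pulling out is -y); x across, z up. A thin white outline, 66 by 106 mm and centred here, shows where the pile stands, its long sides along y.
- shuttle_grip (a point): point to grip on the shuttle's upright black handle post, 20 by 20 mm square, on the track's centre line 145 mm to -y from the deck's centre; its top is 120 mm above the bench and this point 15 mm below its top. Axes as shuttle_deck. It stays clear of the bridge even when the shuttle is home.
- station: fixed station: base 150 by 400 mm, rails along its y axis, and a bridge on four posts with a clear roof, 75 to 225 mm to +y of the origin (the deck is centred in it when home). Gap between posts 176 mm wide, posts 14 mm thick; roof 170 to 175 mm above the bench. Origin on the bench on the track's centre line; with the shuttle fully out the deck's centre is 70 mm to -y from it.
- cover: aluminium cover plate 100 (x) by 60 (y) by 8 mm with a black grip bar on top, 60 mm long (x), 14 mm wide (y), 22 mm high (top 30 mm above the underside). Origin: centre of the underside; z up. About 0.25 kg.
- tray1: black module tray, a solid flat slab 100 (x) by 60 (y) by 16 mm, with 8 green modules flush in its top. All trays are alike; two of the five may be absent. Origin: centre of the underside; z up. 0.08 to 0.17 kg.
- tray2: black module tray, a solid flat slab 100 (x) by 60 (y) by 16 mm, with 8 green modules flush in its top. All trays are alike; two of the five may be absent. Origin: centre of the underside; z up. 0.08 to 0.17 kg.
- tray3: black module tray, a solid flat slab 100 (x) by 60 (y) by 16 mm, with 8 green modules flush in its top. All trays are alike; two of the five may be absent. Origin: centre of the underside; z up. 0.08 to 0.17 kg.
- tray4: black module tray, a solid flat slab 100 (x) by 60 (y) by 16 mm, with 8 green modules flush in its top. All trays are alike; two of the five may be absent. Origin: centre of the underside; z up. 0.08 to 0.17 kg.
- tray5: black module tray, a solid flat slab 100 (x) by 60 (y) by 16 mm, with 8 green modules flush in its top. All trays are alike; two of the five may be absent. Origin: centre of the underside; z up. 0.08 to 0.17 kg.
- reel: white component reel lying flat, 90 mm across, 32 mm high; bystander, origin under its middle. Leave alone.
- jar: flux jar, 56 mm across, 60 mm high; bystander, origin under its middle. Leave alone.
- driver: screwdriver lying on the bench, 150 mm long; bystander, origin under its middle. Leave alone.
Not all that is in view belongs to the job. What is meant by the cover is not yellow, and is the smaller of those in its own colour.

How it is judged:
By the outcome, as a careful person would: the job done as asked, in the order asked, and still so for the second after the job is handed in, with the robot touching nothing.
Of tray1, tray2, tray3, tray4, tray5 only 3 to 5 are there at a start; the rules pass over those that are not, and their reading is None.
At some moment in a run one of tray1, tray2, tray3, tray4, tray5, cover may be knocked a few centimetres aside while the robot is not near it.
Once in a run the grip may slacken for a moment while it holds something.
It also fails if it takes over 210 s, if anything falls off the work surface, if the arm or the gripper's body presses on something with over 40 N, if the wrist force passes 120 N, or if a joint passes its speed limit or range.

## Working session

There is one attempt and no reset: what is moved stays moved. The work goes in short steps, Python scripts to look and compute and a tool call to move; the robot and the scene stay as the last step left them, time stands still between calls to the robot, and variables do not carry over. Pictures are saved under pics/ and viewed, at most 14 in all, crops included, and the job is handed in when it is done.

Besides the shell and the picture viewer there is one more tool, called by a JSON object that holds its "name" and its "arguments". step_arm: Moves the arm, as the interface text tells. Its arguments: {"type":"object","properties":{"increments":{"type":"array"},"force":{"type":"number"}},"required":["increments"]}

```bash
mkdir -p pics; ls; python3 - <<'E'
from station import bot
import cv2,numpy as np
o=bot.get_obs()
for k,v in o.items(): print(k,np.round(v,4))
for n in("side","top"):
    d=bot.read_camera(n); cv2.imwrite(f"pics/{n}0.png",d["image"][:,:,::-1]); 
    print(n,d["camera_matrix"],d["dist"],d["R"],d["t"])
E
```

```text
pics
t 0.0
q [-1.3141  0.4778  0.0223  1.5565 -0.0115  1.1093 -0.0831]
joint_vel [-0.0009  0.0006 -0.0001 -0.0014 -0.     -0.0002 -0.0012]
joint_torque [-7.00000e-04 -5.96452e+01  1.60770e+00 -2.81202e+01  1.25000e-02
  9.30000e-03  0.00000e+00]
eef_pos [0.2406 0.63   0.2303]
tool_rot [-1.000e-04  1.814e-01  9.834e-01 -9.000e-04]
contact_force [-0.2425 -0.0156 -0.861 ]
torque [-0.0152 -0.0217  0.0035]
grasp_force 0.0
gripper_width 1.003
side [[388.54204188   0.         286.16259277]
 [  0.         388.54204188 207.12341152]
 [  0.           0.           1.        ]] [-0.09168073  0.          0.          0.          0.        ] [[-0.99976892  0.01810127  0.01159503]
 [ 0.00634904  0.76397313 -0.64521682]
 [-0.02053754 -0.64499411 -0.76391152]] [0.54227156 0.04632442 1.06351908]
top [[409.22732598   0.         278.61658323]
 [  0.         409.22732598 212.87655644]
 [  0.           0.           1.        ]] [-0.0822547  0.         0.         0.         0.       ] [[ 1.15700563e-03 -9.99989064e-01 -4.53140232e-03]
 [-9.93790417e-01 -6.45635780e-04 -1.11266304e-01]
 [ 1.11262161e-01  4.63199994e-03 -9.93780296e-01]] [0.01949377 0.54751932 1.06514104]
```

View pics/side0.png

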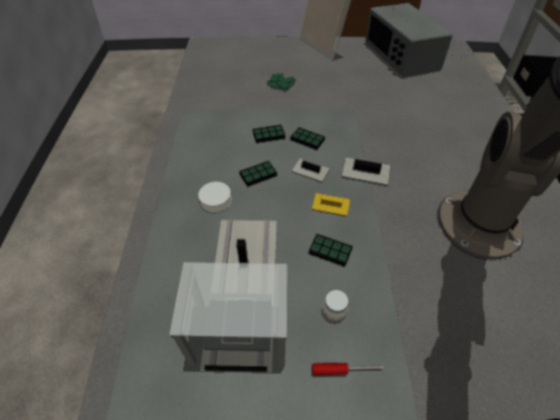

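View pics/top0.png

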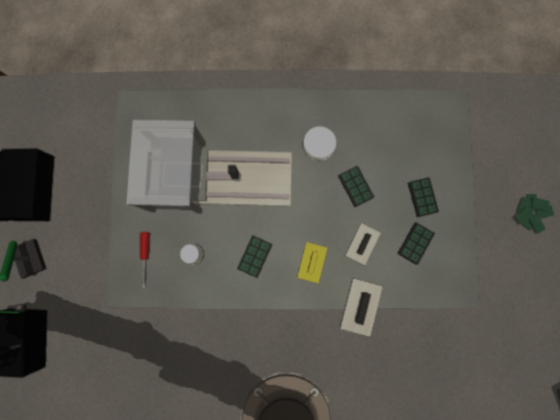

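The top view shows four trays at (356,186), (424,197), (416,244) and (255,256). The cover candidates are yellow (312,263), small pale (363,244) and large pale (361,307). The post is at (233,171) and the bridge is on the left. The small pale one fits: it isn't yellow and is the smaller of the two pale ones. I'll confirm that in an enlarged crop.

```bash
cat > h.py <<'E'
import cv2,numpy as np
from scipy.optimize import least_squares
CAM=None
def shot(n,save=None):
    from station import bot
    d=bot.read_camera(n)
    if save: cv2.imwrite(f"pics/{save}.png",d["image"][:,:,::-1])
    return d
def proj(d,X):
    X=np.atleast_2d(np.asarray(X,float)); 
    return cv2.projectPoints(X,cv2.Rodrigues(np.array(d["R"]))[0],np.array(d["t"]),d["camera_matrix"],np.array(d["dist"]))[0].reshape(-1,2)
def ray(d,uv):
    p=cv2.undistortPoints(np.array(uv,float).reshape(-1,1,2),d["camera_matrix"],np.array(d["dist"])).reshape(-1,2)
    R=np.array(d["R"]);c=-R.T@d["t"]
    return c,np.c_[p,np.ones(len(p))]@R
def plane(d,uv,z):
    c,r=ray(d,uv); return c+r*((z-c[2])/r[:,2])[:,None]
def tri(dd,uvs):
    A=np.zeros((3,3));b=np.zeros(3)
    for d,uv in zip(dd,uvs):
        c,r=ray(d,[uv]);r=r[0]/np.linalg.norm(r[0]);P=np.eye(3)-np.outer(r,r);A+=P;b+=P@c
    return np.linalg.solve(A,b)
def crop(d,x,y,w,h,s,name):
    im=d["image"][y:y+h,x:x+w,::-1]; im=cv2.resize(im,None,fx=s,fy=s,interpolation=cv2.INTER_CUBIC)
    im=cv2.convertScaleAbs(im,alpha=1.4,beta=10)
    for k in range((-x)%20,w,20): cv2.putText(im,str(x+k),(k*s,10),0,.35,(0,255,255)); cv2.line(im,(k*s,12),(k*s,18),(0,255,255))
    for k in range((-y)%20,h,20): cv2.putText(im,str(y+k),(0,k*s+4),0,.35,(0,255,255)); cv2.line(im,(26,k*s),(32,k*s),(0,255,255))
    cv2.imwrite(f"pics/{name}.png",im)
E
python3 - <<'E'
from h import *
t=shot("top");s=shot("side")
import pickle;pickle.dump((t,s),open("cams.pkl","wb"))
crop(t,230,160,220,160,3,"c_top") ; crop(s,200,110,200,160,4,"c_side")
im=t["image"]
E
```

```text
(no output)
```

View pics/c_top.png

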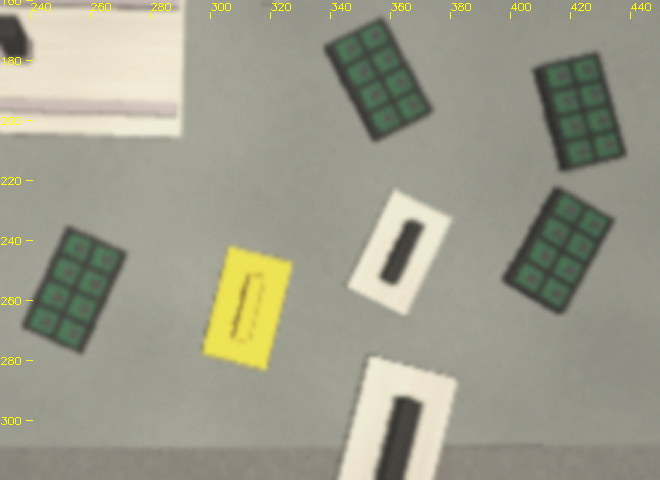

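View pics/c_side.png

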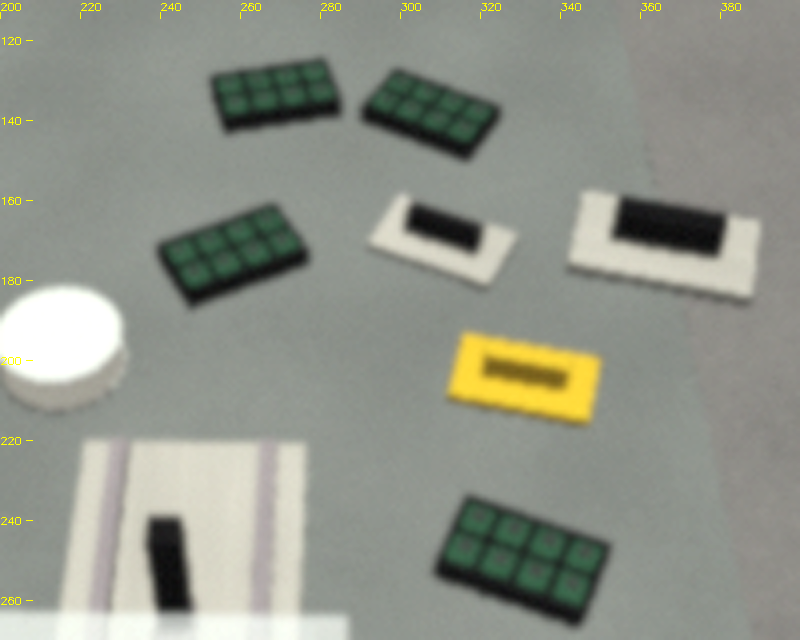

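Crop confirmed: the small pale plate with the black bar, at top (363,244) and side (305,170), is about 36 px or 95–100 mm long, so it is the cover. The larger one at (361,307) and the yellow one are decoys. Next I'll fit boxes to the silhouettes in both views and look closely at the station.

```bash
cat >> h.py <<'E'
def hullpts(p,L=.1,W=.06,H=.016):
    x,y,a,z=p;c,s=np.cos(a),np.sin(a)
    return np.array([[x+c*i*L/2-s*j*W/2,y+s*i*L/2+c*j*W/2,z+k*H] for i in(-1,1) for j in(-1,1) for k in(0,1)])
def mask(d,c,kind,win=34):
    im=cv2.resize(d["image"],None,fx=4,fy=4,interpolation=cv2.INTER_CUBIC).astype(int)
    x,y=int(c[0]*4),int(c[1]*4);m=np.zeros(im.shape[:2],np.uint8);w=win*4
    y0,x0=max(0,y-w),max(0,x-w);sub=im[y0:y+w,x0:x+w]
    bg=np.median(sub[::3,::3].reshape(-1,3)[:],0)
    g=im[...,0]-im[...,:].mean(-1)*0
    sr=sub[...,0]
    if kind=="dark": mm=sr<(bg[0]+8)*.62
    else: mm=sr>bg[0]+.5*(np.percentile(sr,97)-bg[0])
    n,lab,st,cen=cv2.connectedComponentsWithStats(mm.astype(np.uint8))
    k=1+np.argmin([np.hypot(*(cen[i]-[x-x0,y-y0]))-.05*np.sqrt(st[i,4])if st[i,4]>800 else 1e9 for i in range(1,n)])
    cs=cv2.findContours((lab==k).astype(np.uint8),cv2.RETR_EXTERNAL,cv2.CHAIN_APPROX_NONE)[0]
    h=cv2.convexHull(np.vstack(cs)).astype(np.float32)[:,0]+[x0,y0]
    return ((h+.5)/4-.5).astype(np.float32)
def fit(ds,cs,kind="dark",H=.016,z0=0.,freez=True,win=34):
    hs=[mask(d,c,kind,win) for d,c in zip(ds,cs)]
    g=plane(ds[0],[hs[0].mean(0)],H/2)[0]
    def cost(p):
        p=np.array(p) if freez else np.r_[p,z0]
        q=0
        for d,h in zip(ds,hs):
            P=cv2.convexHull(proj(d,hullpts(p,H=H)).astype(np.float32))[:,0]
            I=cv2.intersectConvexConvex(P,h)[0];q+=1-I/(cv2.contourArea(P)+cv2.contourArea(h)-I)
        return q
    from scipy.optimize import minimize
    best=None
    for a in np.arange(0,np.pi,np.pi/8):
        p0=np.r_[g[:2],a,z0] if freez else np.r_[g[:2],a]
        S=np.vstack([p0]+[p0+e for e in np.diag([.01,.01,.3,.01])[:len(p0),:len(p0)]])
        r=minimize(cost,p0,method="Nelder-Mead",options=dict(initial_simplex=S,xatol=1e-5,fatol=1e-5,maxiter=500))
        if best is None or r.fun<best.fun: best=r
    return best.x,best.fun
E
python3 - <<'E'
from h import *
import pickle;t,s=pickle.load(open("cams.pkl","rb"))
print("cam centres",[np.round(-np.array(d["R"]).T@d["t"],3) for d in(t,s)])
for n,ct,cs in(("A",(356,186),(258,173)),("B",(424,197),(269,133)),("C",(416,244),(307,138)),("D",(255,256),(331,249))):
    p,f=fit([t,s],[ct,cs]); print(n,np.round(p,4),np.degrees(p[2]).round(1),round(f,3),"r",np.hypot(*p[:2]).round(3))
p,f=fit([t,s],[(363,244),(311,170)],"light",.008);print("cover",np.round(p,4),np.degrees(p[2]).round(1),round(f,3))
a=t["image"][110:220,120:300];b=s["image"][215:375,170:290]
def up(d,x,y,w,h,k):
    im=cv2.resize(d["image"][y:y+h,x:x+w,::-1],None,fx=k,fy=k,interpolation=cv2.INTER_CUBIC)
    for i in range((-x)%10,w,10): cv2.putText(im,str(x+i),(i*k,10),0,.32,(0,0,255)); cv2.line(im,(i*k,12),(i*k,18),(0,0,255))
    for i in range((-y)%10,h,10): cv2.putText(im,str(y+i),(0,i*k+4),0,.32,(0,0,255)); cv2.line(im,(24,i*k),(30,i*k),(0,0,255))
    return im
cv2.imwrite("pics/st_top.png",up(t,120,112,180,104,4));cv2.imwrite("pics/st_side.png",up(s,160,215,140,145,4))
E
```

```text
cam centres [array([0.426, 0.015, 1.12 ]), array([0.564, 0.641, 0.836])]
A [ 6.2450e-01 -1.9180e-01  3.6139e+00  9.0000e-04] 207.1 0.036 r 0.653
B [ 0.5946 -0.3779  0.2298  0.0019] 13.2 0.033 r 0.705
C [ 0.467  -0.3532 -0.5382  0.0022] -30.8 0.036 r 0.586
D [4.3190e-01 8.5500e-02 2.7203e+00 3.0000e-04] 155.9 0.04 r 0.44
cover [ 4.6620e-01 -2.1100e-01  2.6687e+00 -9.0000e-04] 152.9 0.227
```

View pics/st_top.png

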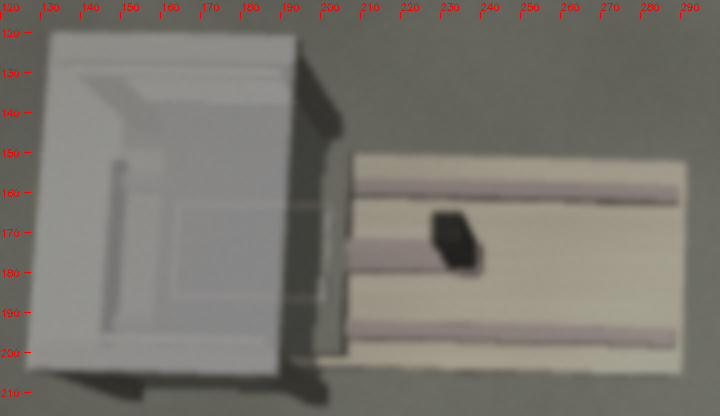

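View pics/st_side.png

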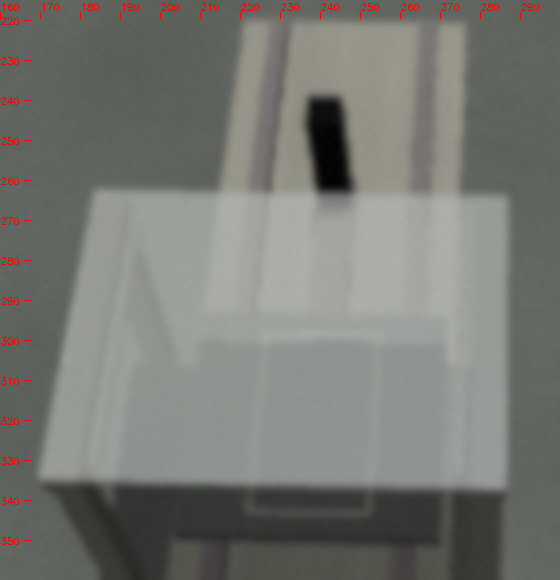

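The shuttle is home and its deck is empty. The post top is at top (232,168) and side (240.5,242), and the roof and base corners are readable. Now I'll triangulate the station and debug the cover fit.

```bash
python3 - <<'E'
from h import *
import pickle;t,s=pickle.load(open("cams.pkl","rb"))
for n,a,b in(("post",(232,168.3),(240.5,242)),("rFarLow",(193.5,121),(183,263)),("rNearLow",(190,205),(286.5,264)),("rNearHigh",(127,204),(286,337.5)),("rFarHigh",(132.5,120),(170,335)),("bFar",(291.3,152),(220,220.3)),("bNear",(290,205.2),(275.5,220.5))):
    X=tri([t,s],[a,b]);print(n,X.round(4),[np.round(proj(d,X)[0]-u,1) for d,u in((t,a),(s,b))])
for d,c in((t,(363,244)),(s,(311,170))):
  for w in (34,22):
    h=mask(d,c,"light",w);print(w,h.min(0),h.max(0),cv2.contourArea(h))
p,f=fit([t,s],[(363,244),(311,170)],"light",.008,win=22);print("cover",np.round(p,4),np.degrees(p[2]).round(1),round(f,3))
E
```

```text
post [0.6493 0.1363 0.1181] [array([-0. ,  0.2]), array([-0.2, -0. ])]
rFarLow [0.7548 0.2249 0.1719] [array([ 0. , -0.1]), array([0.1, 0. ])]
rNearLow [0.549  0.2277 0.1711] [array([-0.1,  0.5]), array([-0.6, -0.1])]
rNearHigh [0.5522 0.3791 0.1701] [array([-0.1,  0.3]), array([-0.4, -0.1])]
rFarHigh [0.7576 0.3748 0.1726] [array([-0. ,  0.4]), array([-0.5, -0.1])]
bFar [ 0.7218 -0.0151  0.0052] [array([ 0. , -0.2]), array([0.2, 0. ])]
bNear [ 0.5712 -0.0111  0.0081] [array([ 0., -0.]), array([0., 0.])]
34 [345.875 223.125] [379.625 264.125] 776.1875
22 [345.875 223.125] [379.625 264.125] 776.1875
34 [292.375 158.375] [327.875 179.625] 432.25
22 [292.125 158.375] [327.875 179.875] 442.875
cover [ 4.662e-01 -2.110e-01 -4.692e-01 -4.000e-04] -26.9 0.208
```

```bash
cat >> h.py <<'E'
from scipy.spatial.transform import Rotation as Ro
YAW=-1.15 # station yaw, deg
def go(x,y,z,yawy,o=None):
    """print tool-frame increment (mm, deg) to tool-down pose with tool y at yawy deg (mod 180)"""
    from station import bot
    o=bot.get_obs();q=o["tool_rot"];R=Ro.from_quat([q[1],q[2],q[3],q[0]])
    az=np.degrees(np.arctan2(y,x)); out=[]
    yawy=(yawy-az+90)%180-90+az   # stay near the arm's radial direction
    b=np.radians(yawy);Y=np.array([np.cos(b),np.sin(b),0]);Z=np.array([0,0,-1.]);X=np.cross(Y,Z)
    T=Ro.from_matrix(np.c_[X,Y,Z])
    d=R.inv().apply(np.array([x,y,z])-o["eef_pos"])*1e3; r=np.degrees((R.inv()*T).as_rotvec())
    print("inc",np.round(d,1),np.round(r,1),"| now",np.round(o["eef_pos"],4),"t",round(o["t"],2),"w",round(float(o["gripper_width"]),3),"gf",np.round(o["grasp_force"],1),"F",np.round(o["contact_force"],1),"q7",round(o["q"][6],2))
E
python3 - <<'E'
from h import *
go(.649,.1363,.25,90+YAW)
go(.649,.1363,.086,90+YAW)
import pickle;t,s=pickle.load(open("cams.pkl","rb"))
print(plane(t,[(163,163),(200,163),(200,186.5),(163,186.5)],.03).round(3))
E
```

```text
inc [-557.6 -315.8  -18.9] [ -0.1  -0.  -19.8] | now [0.2407 0.6302 0.2307] t 0.2 w 1.001 gf 0.0 F [-0.2 -0.   1. ] q7 -0.08
inc [-557.6 -315.6  145.1] [ -0.1  -0.  -19.8] | now [0.2407 0.6302 0.2307] t 0.2 w 1.001 gf 0.0 F [-0.2 -0.   1. ] q7 -0.08
[[0.685 0.337 0.03 ]
 [0.684 0.235 0.03 ]
 [0.619 0.233 0.03 ]
 [0.62  0.335 0.03 ]]
```

{"name": "step_arm", "arguments": {"increments": [[[1,-100,-50,-30,0,0,-5],[1,-558,-316,-20,0,0,-20],[1,-558,-316,-20,0,0,-20],[1,-558,-316,-20,0,0,-20],[1,-558,-316,-20,0,0,-20],[1,-558,-316,-20,0,0,-20],[1,-558,-316,-20,0,0,-20],[1,-558,-316,-20,0,0,-20],[1,-558,-316,-20,0,0,-20],[1,-558,-316,-20,0,0,-20]]]}}

```text
t: 1.03
eef_pos: [0.5068, 0.3093, 0.248]
tool_rot: [0.0, 0.008, 1.0, 0.0]
contact_force: [0.3, -0.1, 0.6]
gripper_width: 0.999
grasp_force: 0.0
```

```bash
python3 -c "
from h import *
go(.649,.1363,.25,90+YAW)"
```

```text
inc [-144.9 -170.7   -2.1] [0.  0.  0.3] | now [0.5068 0.3093 0.248 ] t 1.03 w 0.999 gf 0.0 F [ 0.3 -0.1  0.6] q7 0.93
```

{"name": "step_arm", "arguments": {"increments": [[[0.3,-145,-171,-2,0,0,0],[0.3,-145,-171,-2,0,0,0],[0.3,-145,-171,-2,0,0,0],[0.3,-145,-171,-2,0,0,0],[0.3,-145,-171,-2,0,0,0],[0.3,-145,-171,-2,0,0,0],[0.3,-145,-171,-2,0,0,0],[0.3,-145,-171,-2,0,0,0]]]}}

```text
t: 1.7
eef_pos: [0.6483, 0.1369, 0.2493]
tool_rot: [-0.0, 0.009, 1.0, -0.0]
contact_force: [-0.5, 0.0, 0.3]
gripper_width: 0.646
grasp_force: 0.0
```

```bash
python3 -c "
from h import *
go(.649,.1363,.086,90+YAW)
t=shot('top','p1')
s=shot('side','p1s')
h=np.hstack([cv2.resize(t['image'][120:220,180:280,::-1],(400,400)),cv2.resize(s['image'][190:290,190:290,::-1],(400,400))]);cv2.imwrite('pics/p1c.png',h)
"
```

```text
inc [ -0.8  -0.5 163.3] [-0.  -0.   0.1] | now [0.6483 0.1369 0.2493] t 1.7 w 0.646 gf 0.0 F [-0.5  0.   0.3] q7 1.32
```

View pics/p1c.png

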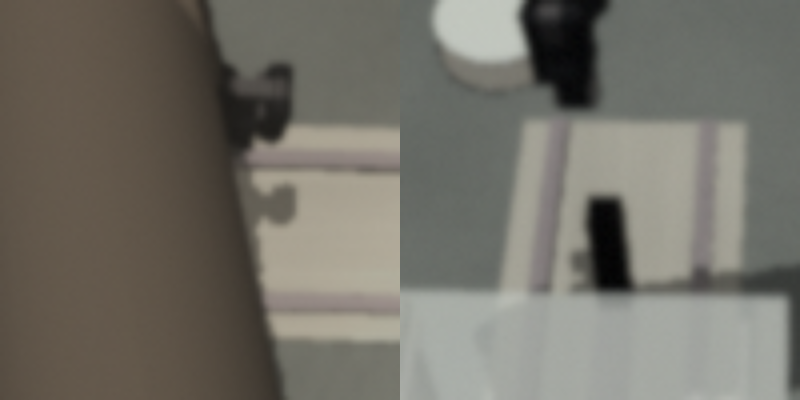

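The arm hides the top view. The side view shows the gripper above the post, which is at about side (242,242). The 55 mm opening leaves ±17 mm around the 20 mm post, so I'll descend.

{"name": "step_arm", "arguments": {"increments": [[[0.3,-1,0,60,0,0,0],[0.3,-1,0,100,0,0,0],[0.3,-1,0,130,0,0,0],[0.3,-1,0,145,0,0,0],[0.3,-1,0,160,0,0,0],[0.3,-1,0,163,0,0,0],[0.3,-1,0,163,0,0,0],[0.3,-1,0,163,0,0,0]]], "force": 30}}

```text
t: 2.47
eef_pos: [0.6495, 0.1393, 0.088]
tool_rot: [0.001, 0.007, 1.0, 0.0]
contact_force: [0.2, 0.3, -0.1]
gripper_width: 0.649
grasp_force: 0.0
```

{"name": "step_arm", "arguments": {"increments": [[[-1,0,0,0,0,0,0],[-1,0,0,0,0,0,0],[-1,0,0,0,0,0,0],[-1,0,0,0,0,0,0],[-1,0,0,0,0,0,0],[-1,0,0,0,0,0,0],[-1,0,0,0,0,0,0]]]}}

```text
t: 3.05
eef_pos: [0.6499, 0.1381, 0.0882]
tool_rot: [0.001, 0.008, 1.0, 0.0]
contact_force: [-2.1, 0.7, 6.2]
gripper_width: 0.231
grasp_force: 33.0
```

```bash
python3 -c "
from h import *
go(.6447,-.066,.086,90+YAW)"
```

```text
inc [   1.9 -204.1    2. ] [-1.000e-01  1.000e-01 -1.798e+02] | now [0.6499 0.1381 0.0882] t 3.05 w 0.231 gf 33.0 F [-2.1  0.7  6.2] q7 1.34
```

Post gripped (width 19.6 mm). Pulling.

{"name": "step_arm", "arguments": {"increments": [[[-1,0,-15,0,0,0,0],[-1,0,-40,0,0,0,0],[-1,0,-65,0,0,0,0],[-1,0,-90,0,0,0,0],[-1,0,-115,0,0,0,0],[-1,0,-140,0,0,0,0],[-1,0,-165,0,0,0,0],[-1,0,-180,0,0,0,0],[-1,0,-188,0,0,0,0],[-1,0,-192,0,0,0,0]]]}}

```text
t: 3.88
eef_pos: [0.645, -0.0564, 0.0882]
tool_rot: [-0.001, 0.009, 1.0, -0.0]
contact_force: [-7.6, 2.0, 12.2]
gripper_width: 0.226
grasp_force: 33.6
```

{"name": "step_arm", "arguments": {"increments": [[[-1,0,-3,0,0,0,0],[-1,0,-5,0,0,0,0],[-1,0,-7,0,0,0,0],[-1,0,-9,0,0,0,0],[-1,0,-10,0,0,0,0],[-1,0,-11,0,0,0,0],[-1,0,-11,0,0,0,0]]]}}

```text
t: 4.47
eef_pos: [0.6448, -0.0632, 0.0882]
tool_rot: [-0.001, 0.008, 1.0, 0.001]
contact_force: [-8.7, 5.4, 12.8]
gripper_width: 0.229
grasp_force: 34.2
```

{"name": "step_arm", "arguments": {"increments": [[[-1,0,-2,0,0,0,0],[-1,0,-3,0,0,0,0],[-1,0,-3,0,0,0,0],[-1,0,-3,0,0,0,0]]]}}

```text
t: 4.8
eef_pos: [0.6448, -0.0632, 0.0881]
tool_rot: [-0.001, 0.007, 1.0, 0.003]
contact_force: [-9.2, 10.1, 13.8]
gripper_width: 0.225
grasp_force: 35.3
```

{"name": "step_arm", "arguments": {"increments": [[[-1,0,1,0,0,0,0],[-1,0,1,0,0,0,0],[0.3,0,3,0,0,0,0],[0.3,0,3,0,0,0,0],[0.3,0,3,0,0,0,0],[0.3,0,3,0,0,0,0]]]}}

```text
t: 5.3
eef_pos: [0.6461, -0.0658, 0.0868]
tool_rot: [0.0, 0.008, 1.0, -0.0]
contact_force: [0.5, 0.1, -0.1]
gripper_width: 0.654
grasp_force: 0.0
```

{"name": "step_arm", "arguments": {"increments": [[[0.3,0,0,-30,0,0,0],[0.3,0,0,-65,0,0,0],[0.3,0,0,-100,0,0,0],[0.3,0,0,-135,0,0,0],[0.3,150,50,-160,0,0,0],[0.3,190,145,-160,0,0,0],[0.3,190,145,-160,0,0,0],[0.3,190,145,-160,0,0,0],[0.3,190,145,-160,0,0,0],[1,190,145,-160,0,0,0]]]}}

```text
t: 6.13
eef_pos: [0.4562, 0.084, 0.247]
tool_rot: [0.0, 0.008, 1.0, 0.0]
contact_force: [0.3, 0.4, 0.4]
gripper_width: 0.774
grasp_force: 0.0
```

```bash
python3 - <<'E'
import re
s=open('h.py').read()
s=s.replace('    yawy=(yawy-az+90)%180-90+az   # stay near the arm\'s radial direction\n','''    c=np.degrees(np.arctan2(*R.as_matrix()[[1,0],1])); yawy=(yawy-c+90)%180-90+c  # nearest half turn
    if abs((yawy-az+180)%360-180)>150: yawy-=180*np.sign((yawy-c)or 1)
''')
open('h.py','w').write(s)
from h import *
t=shot("top","p2");s=shot("side","p2s")
go(.4319,.0855,.06,155.9+90)
E
```

```text
inc [ 22.9  -1.5 187.3] [ 0.1 -0.1 23.6] | now [0.455  0.0865 0.2473] t 6.23 w 0.93 gf 0.0 F [ 0.6 -1.   0.4] q7 1.25
```

View pics/p2.png

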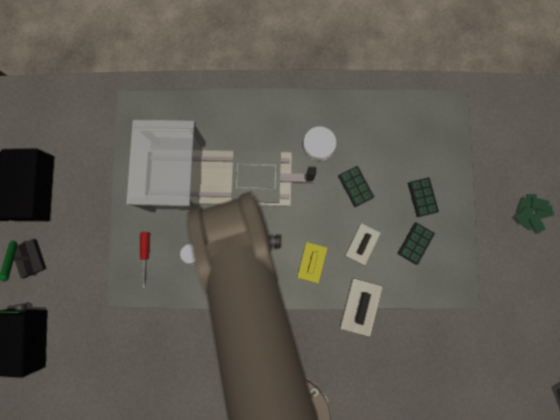

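The shuttle is fully out: post at top (311,173), outline spanning roughly (237–276, 163–188). Now tray D.

{"name": "step_arm", "arguments": {"increments": [[[1,23,-1,40,0,0,7],[1,23,-1,80,0,0,14],[1,23,-1,120,0,0,21],[1,23,-1,150,0,0,23.6],[1,23,-1,180,0,0,23.6],[1,23,-1,187,0,0,23.6],[1,23,-1,187,0,0,23.6],[1,23,-1,187,0,0,23.6]]]}}

```text
t: 6.9
eef_pos: [0.436, 0.0819, 0.0605]
tool_rot: [0.0, 0.212, 0.977, -0.0]
contact_force: [0.4, -0.8, 0.0]
gripper_width: 1.0
grasp_force: 0.0
```

```bash
python3 - <<'E'
from h import *
t=shot("top");s=shot("side","p3s")
print(plane(t,[(237,164),(275.5,164.5),(275.3,188.5),(236.8,188.5)],.03).round(4))
go(.4319,.0855,.0,155.9+90)
crop(s,280,180,100,110,5,"p3c")
E
```

```text
[[0.6814 0.1334 0.03  ]
 [0.6799 0.0286 0.03  ]
 [0.6137 0.029  0.03  ]
 [0.6138 0.133  0.03  ]]
inc [ 5.9  0.7 61.4] [ 0.1  0.1 -0.4] | now [0.4368 0.0824 0.0614] t 7.0 w 1.002 gf 0.0 F [ 0.4 -0.6 -0.4] q7 0.88
```

View pics/p3c.png

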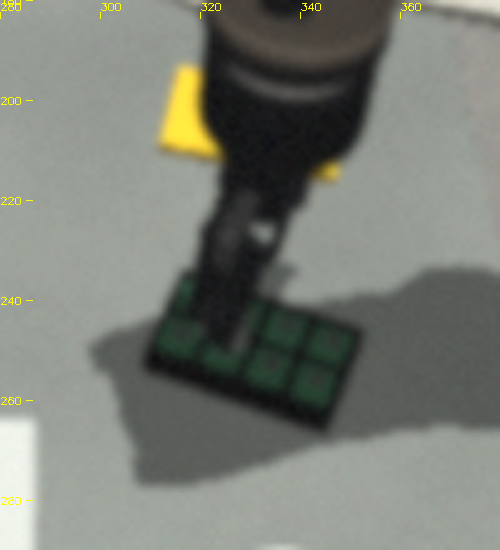

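The side view shows the fingers straddling tray D at (331,249), a little off centre along its length. Descending.

{"name": "step_arm", "arguments": {"increments": [[[1,6,1,30,0,0,0],[1,6,1,50,0,0,0],[1,6,1,58,0,0,0],[1,6,1,61,0,0,0],[1,6,1,61,0,0,0],[1,6,1,61,0,0,0]]], "force": 40}}

```text
t: 7.5
eef_pos: [0.4313, 0.0857, -0.0001]
tool_rot: [0.001, 0.212, 0.977, 0.0]
contact_force: [0.8, 0.3, -0.2]
gripper_width: 0.999
grasp_force: 0.0
```

```bash
python3 -c "
from h import *
go(.4319,.0855,.0,155.9+90)"
```

```text
inc [-0.7  0.  -0.1] [ 0.1  0.1 -0.4] | now [ 4.313e-01  8.570e-02 -1.000e-04] t 7.5 w 0.999 gf 0.0 F [ 0.8  0.3 -0.2] q7 0.88
```

{"name": "step_arm", "arguments": {"increments": [[[-1,0,0,0,0,0,0],[-1,0,0,0,0,0,0],[-1,0,0,0,0,0,0],[-1,0,0,0,0,0,0],[-1,0,0,0,0,0,0],[-1,0,0,0,0,0,0]]]}}

```text
t: 8.0
eef_pos: [0.4309, 0.0857, -0.0002]
tool_rot: [0.001, 0.212, 0.977, 0.0]
contact_force: [-0.8, -0.4, 8.2]
gripper_width: 0.689
grasp_force: 41.4
```

{"name": "step_arm", "arguments": {"increments": [[[-1,0,0,-10,0,0,0],[-1,0,0,-30,0,0,0],[-1,0,0,-60,0,0,0],[-1,0,0,-90,0,0,0],[-1,0,0,-120,0,0,0],[-1,0,0,-120,0,0,0]]]}}

```text
t: 8.5
eef_pos: [0.4333, 0.0864, 0.1243]
tool_rot: [0.004, 0.212, 0.977, 0.003]
contact_force: [0.1, 0.2, -0.9]
gripper_width: 0.69
grasp_force: 44.8
```

```bash
python3 -c "
from h import *
s=shot('side','p4s')
go(.6475,.0818,.12,YAW)
crop(s,270,180,110,100,5,'p4c')"
```

```text
inc [-197.7   85.2    3.5] [ 0.4  0.1 66.6] | now [0.4323 0.0863 0.1221] t 8.55 w 0.687 gf 44.8 F [ 0.8  0.8 -0.4] q7 0.85
```

View pics/p4c.png

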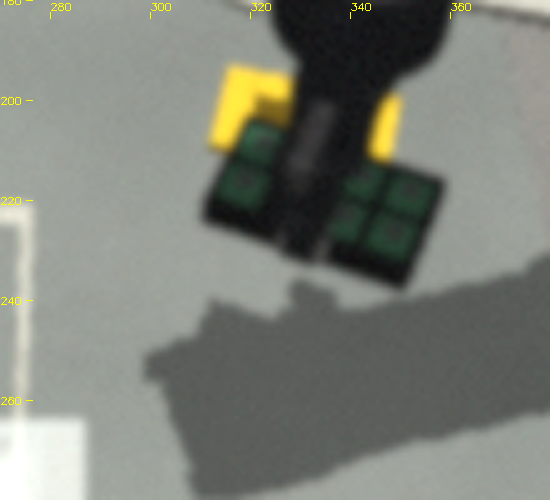

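Tray D is held level near its middle, spanning (310–357, 203–238). Carrying it to the deck.

{"name": "step_arm", "arguments": {"increments": [[[-1,-20,9,0,0,0,7],[-1,-40,17,0,0,0,14],[-1,-60,26,0,0,0,21],[-1,-80,34,0,0,0,28],[-1,-100,43,0,0,0,35],[-1,-120,51,0,0,0,42],[-1,-140,60,0,0,0,49],[-1,-160,68,0,0,0,56],[-1,-180,77,0,0,0,63],[-1,-198,85,0,0,0,66.6]]]}}

```text
t: 9.38
eef_pos: [0.6459, 0.0808, 0.1175]
tool_rot: [-0.0, 0.716, 0.698, -0.001]
contact_force: [0.3, 0.1, -1.0]
gripper_width: 0.686
grasp_force: 49.9
```

{"name": "step_arm", "arguments": {"increments": [[[-1,0,0,0,0,0,0],[-1,0,0,0,0,0,0],[-1,0,0,0,0,0,0]]]}}

```text
t: 9.63
eef_pos: [0.6442, 0.0807, 0.1177]
tool_rot: [-0.001, 0.713, 0.701, -0.001]
contact_force: [-0.4, 0.0, -0.2]
gripper_width: 0.684
grasp_force: 49.9
```

```bash
python3 -c "
from h import *
go(.6475,.0818,.0305,YAW)"
```

```text
inc [ 1.2  3.6 87.2] [-0.2  0.   0.1] | now [0.6442 0.0807 0.1177] t 9.63 w 0.684 gf 49.9 F [-0.4  0.  -0.2] q7 -0.01
```

{"name": "step_arm", "arguments": {"increments": [[[-1,1,3.5,30,-0.2,0,0],[-1,1,3.5,60,-0.2,0,0],[-1,1,3.5,75,-0.2,0,0],[-1,1,3.5,82,-0.2,0,0],[-1,1,3.5,82,-0.2,0,0],[-1,1,3.5,82,-0.2,0,0]]]}}

```text
t: 10.13
eef_pos: [0.649, 0.0816, 0.0374]
tool_rot: [0.001, 0.714, 0.7, 0.001]
contact_force: [0.9, -0.2, -1.5]
gripper_width: 0.687
grasp_force: 49.9
```

```bash
python3 -c "
from h import *
go(.6475,.0818,.0305,YAW)"
```

```text
inc [ 0.1 -1.6  6.9] [ 0.2 -0.   0.1] | now [0.649  0.0816 0.0374] t 10.13 w 0.687 gf 49.9 F [ 0.9 -0.2 -1.5] q7 0.02
```

{"name": "step_arm", "arguments": {"increments": [[[-1,0,-1.5,4,0.2,0,0],[-1,0,-1.5,6,0.2,0,0],[-1,0,-1.5,7,0.2,0,0],[-1,0,-1.5,7,0.2,0,0],[-1,0,-1.5,7,0.2,0,0]]]}}

```text
t: 10.55
eef_pos: [0.6479, 0.0818, 0.0301]
tool_rot: [0.0, 0.714, 0.7, 0.0]
contact_force: [0.3, 0.3, -0.6]
gripper_width: 0.685
grasp_force: 49.9
```

```bash
python3 -c "
from h import *
go(.6475,.0818,.0305,YAW)"
```

```text
inc [-0.  -0.4 -0.4] [ 0.  -0.   0.1] | now [0.6479 0.0818 0.0301] t 10.55 w 0.685 gf 49.9 F [ 0.3  0.3 -0.6] q7 0.02
```

{"name": "step_arm", "arguments": {"increments": [[[-1,0,0,0.7,0,0,0],[-1,0,0,0.7,0,0,0],[0.75,0,0,0.7,0,0,0],[0.75,0,0,0.7,0,0,0],[0.75,0,0,0.7,0,0,0],[0.75,0,0,0.7,0,0,0]]]}}

```text
t: 11.05
eef_pos: [0.6477, 0.0818, 0.0291]
tool_rot: [0.0, 0.714, 0.7, 0.0]
contact_force: [-0.7, 0.7, -0.0]
gripper_width: 0.877
grasp_force: 0.0
```

{"name": "step_arm", "arguments": {"increments": [[[1,0,0,-20,0,0,0],[1,0,0,-60,0,0,0],[1,0,0,-100,0,0,0],[1,0,-30,-140,0,0,0],[1,0,-70,-180,0,0,0],[1,0,-110,-215,0,0,0],[1,0,-150,-215,0,0,0],[1,0,-190,-215,0,0,0],[1,0,-190,-215,0,0,0]]]}}

```text
t: 11.8
eef_pos: [0.4546, 0.0851, 0.2448]
tool_rot: [-0.001, 0.714, 0.7, 0.0]
contact_force: [-0.5, 0.2, 0.0]
gripper_width: 1.001
grasp_force: 0.0
```

```bash
cat > look.py <<'E'
from h import *
import sys
t=shot("top","l"+sys.argv[1]);s=shot("side","l"+sys.argv[1]+"s")
EX=dict(A=(.6245,-.1918,.0),B=(.5946,-.3779,.0),C=(.467,-.3532,0.),K=(.4662,-.211,0.))
for n in sys.argv[2]:
    X=EX[n]; cs=[proj(d,np.array(X)+[0,0,.008])[0] for d in(t,s)]
    p,f=fit([t,s],cs,"light" if n=="K" else "dark",.008 if n=="K" else .016,win=24 if n=="K" else 34)
    print(n,np.round(p,4),(np.degrees(p[2])%180).round(1),round(f,3))
n=int(sys.argv[3]) # trays on pile: fit whole column
H=.016*n
if n:
    c=np.array([.6475,.0818,.03+H/2]); cs=[proj(d,c)[0] for d in(t,s)]
    p,f=fit([t,s],cs,"dark",H,z0=.03,freez=False); print("pile",np.round(p,4),(np.degrees(p[2])%180).round(1),round(f,3))
    for d,m in((t,'t'),(s,'s')):
        h=mask(d,proj(d,c)[0],"dark");print(m,h.min(0),h.max(0))
E
python3 look.py 1 ABCK 1; python3 -c "
import cv2,numpy as np
a=cv2.imread('pics/l1.png')[140:220,220:320];b=cv2.imread('pics/l1s.png')[210:290,190:290]
cv2.imwrite('pics/l1c.png',np.hstack([cv2.resize(i,(400,320),interpolation=2) for i in(a,b)]))"
```

```text
A [ 0.6249 -0.1921  0.4706 -0.0012] 27.0 0.407
B [ 5.9460e-01 -3.7790e-01  3.3704e+00  1.9000e-03] 13.1 0.033
C [ 0.4673 -0.3553  2.6019 -0.0031] 149.1 0.822
K [ 0.4666 -0.2148 -0.465  -0.0235] 153.4 0.916
pile [0.649  0.0812 1.5587] 89.3 0.08
t [237.125 163.375] [273.875 186.625]
s [230.625 225.125] [256.875 261.125]
```

View pics/l1c.png

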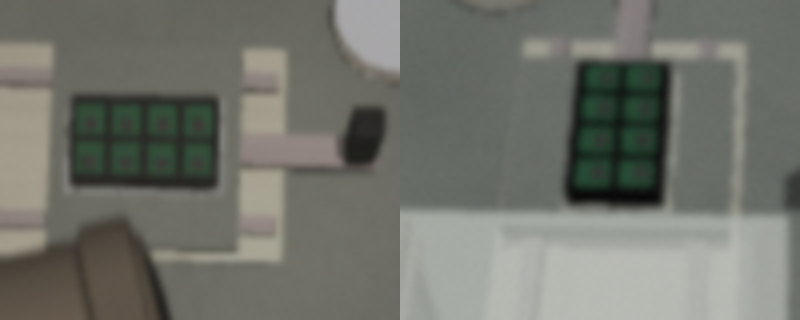

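Tray D lies squarely inside the outline with white visible around it, and reads about 1 mm towards +x. The arm hides some side views, so I'll fall back to top-only fits with z fixed.

```bash
python3 - <<'E'
s=open('look.py').read()
s=s.replace("    print(n,np.round(p,4)","""    if f>.1:
        p,f=fit([t],cs[:1],"light" if n=="K" else "dark",.008 if n=="K" else .016,freez=False,win=24 if n=="K" else 34); print("top only",end=" ")
    print(n,np.round(p,4)""",1)
open('look.py','w').write(s)
E
python3 look.py 2 ABCK 0; python3 -c "
from h import *
go(.6245,-.1918,.2,27+90)"
```

```text
top only A [ 0.6247 -0.1919  0.4702] 26.9 0.02
B [ 5.9450e-01 -3.7800e-01  3.3733e+00  1.7000e-03] 13.3 0.035
top only C [ 0.4673 -0.3541 -0.5388] 149.1 0.018
top only K [ 0.4674 -0.2092 -0.467 ] 153.2 0.063
inc [-274.4  171.8   44.6] [ 0.  -0.1 61.9] | now [0.4578 0.0857 0.2447] t 12.0 w 0.998 gf 0.0 F [ 0.3  0.1 -0.3] q7 -0.27
```

{"name": "step_arm", "arguments": {"increments": [[[1,-30,19,0,0,0,7],[1,-60,38,0,0,0,14],[1,-90,57,0,0,0,21],[1,-120,76,0,0,0,28],[1,-150,95,0,0,0,35],[1,-180,114,0,0,0,42],[1,-210,133,0,0,0,49],[1,-240,150,10,0,0,56],[1,-274,172,30,0,0,62],[1,-274,172,45,0,0,62]]]}}

```text
t: 12.83
eef_pos: [0.6271, -0.1998, 0.1979]
tool_rot: [0.004, 0.974, 0.227, 0.0]
contact_force: [-0.3, 0.0, -0.5]
gripper_width: 1.003
grasp_force: 0.0
```

```bash
python3 -c "
from h import *
go(.6245,-.1918,.0,27+90)"
```

```text
inc [  1.6  -9.7 197.9] [ 0.4  0.1 -0.7] | now [ 0.6271 -0.1998  0.1979] t 12.83 w 1.003 gf 0.0 F [-0.3  0.  -0.5] q7 -0.56
```

{"name": "step_arm", "arguments": {"increments": [[[1,0,0,40,0,0,0],[1,0,0,80,0,0,0],[1,0,0,115,0,0,0],[1,0,0,140,0,0,0],[1,0,0,148,0,0,0],[1,0,0,148,0,0,0],[1,0,0,148,0,0,0]]]}}

```text
t: 13.42
eef_pos: [0.6253, -0.1928, 0.0515]
tool_rot: [0.001, 0.973, 0.232, 0.0]
contact_force: [0.5, -0.4, 0.6]
gripper_width: 0.997
grasp_force: 0.0
```

```bash
python3 -c "
from h import *
go(.6245,-.1918,.0,27+90)"
```

```text
inc [-0.3 -1.3 51.5] [ 0.1  0.  -0.1] | now [ 0.6253 -0.1928  0.0515] t 13.42 w 0.997 gf 0.0 F [ 0.5 -0.4  0.6] q7 -0.46
```

So it only lags. Down, grip, and lift.

{"name": "step_arm", "arguments": {"increments": [[[1,0,-1,25,0,0,0],[1,0,-1,42,0,0,0],[1,0,-1,49,0,0,0],[1,0,-1,51,0,0,0],[1,0,-1,51,0,0,0],[1,0,-1,51,0,0,0]]]}}

```text
t: 13.92
eef_pos: [0.6252, -0.1915, 0.0018]
tool_rot: [0.001, 0.973, 0.233, 0.001]
contact_force: [-0.2, 0.6, 0.2]
gripper_width: 0.998
grasp_force: 0.0
```

{"name": "step_arm", "arguments": {"increments": [[[-1,0,0,0,0,0,0],[-1,0,0,0,0,0,0],[-1,0,0,0,0,0,0],[-1,0,0,0,0,0,0],[-1,0,0,0,0,0,0],[-1,0,0,0,0,0,0]]]}}

```text
t: 14.42
eef_pos: [0.6247, -0.1912, 0.0014]
tool_rot: [0.0, 0.973, 0.233, 0.001]
contact_force: [-0.7, 0.8, 4.8]
gripper_width: 0.695
grasp_force: 43.1
```

{"name": "step_arm", "arguments": {"increments": [[[-1,0,0,-10,0,0,0],[-1,0,0,-30,0,0,0],[-1,0,0,-60,0,0,0],[-1,0,0,-95,0,0,0],[-1,0,0,-130,0,0,0],[-1,0,0,-165,0,0,0],[-1,0,0,-180,0,0,0],[-1,0,0,-180,0,0,0],[-1,0,0,-180,0,0,0]]]}}

```text
t: 15.17
eef_pos: [0.6241, -0.1909, 0.1811]
tool_rot: [0.0, 0.973, 0.233, 0.001]
contact_force: [-0.5, 1.6, -1.8]
gripper_width: 0.693
grasp_force: 44.0
```

```bash
python3 -c "
from h import *
go(.647,.0818,.18,YAW)"
```

```text
inc [ 143.7 -232.8    1.2] [  0.1  -0.1 -62. ] | now [ 0.6241 -0.1909  0.1811] t 15.17 w 0.693 gf 44.0 F [-0.5  1.6 -1.8] q7 -0.54
```

{"name": "step_arm", "arguments": {"increments": [[[-1,15,-24,0,0,0,-7],[-1,30,-48,0,0,0,-14],[-1,46,-75,0,0,0,-21],[-1,62,-100,0,0,0,-28],[-1,78,-126,0,0,0,-35],[-1,94,-152,0,0,0,-42],[-1,110,-178,0,0,0,-49],[-1,126,-204,0,0,0,-56],[-1,140,-226,0,0,0,-62],[-1,144,-233,0,0,0,-62]]]}}

```text
t: 16.0
eef_pos: [0.6455, 0.0885, 0.1777]
tool_rot: [-0.002, 0.71, 0.704, -0.0]
contact_force: [-0.7, 0.8, -1.8]
gripper_width: 0.688
grasp_force: 44.0
```

{"name": "step_arm", "arguments": {"increments": [[[-1,0,0,30,0,0,0],[-1,0,0,60,0,0,0],[-1,0,0,90,0,0,0],[-1,0,0,105,0,0,0],[-1,0,0,110,0,0,0],[-1,0,0,110,0,0,0],[-1,0,0,110,0,0,0]]]}}

```text
t: 16.58
eef_pos: [0.647, 0.0815, 0.0701]
tool_rot: [0.0, 0.714, 0.7, -0.0]
contact_force: [1.1, 0.4, -1.2]
gripper_width: 0.687
grasp_force: 44.0
```

```bash
python3 -c "
from h import *
go(.647,.0818,.048,YAW)"
```

```text
inc [ 0.4 -0.  22.1] [-0.  0. -0.] | now [0.647  0.0815 0.0701] t 16.58 w 0.687 gf 44.0 F [ 1.1  0.4 -1.2] q7 0.0
```

{"name": "step_arm", "arguments": {"increments": [[[-1,0,0,10,0,0,0],[-1,0,0,18,0,0,0],[-1,0,0,21,0,0,0],[-1,0,0,22,0,0,0],[-1,0,0,22.5,0,0,0],[-1,0,0,22.5,0,0,0]]]}}

```text
t: 17.08
eef_pos: [0.6472, 0.082, 0.0478]
tool_rot: [0.0, 0.714, 0.7, 0.0]
contact_force: [0.3, -0.1, -1.0]
gripper_width: 0.685
grasp_force: 44.0
```

{"name": "step_arm", "arguments": {"increments": [[[-1,0,0,0.3,0,0,0],[0.75,0,0,0.3,0,0,0],[0.75,0,0,0.3,0,0,0],[0.75,0,0,0.3,0,0,0],[0.75,0,0,0.3,0,0,0]]]}}

```text
t: 17.5
eef_pos: [0.6472, 0.0821, 0.0476]
tool_rot: [0.0, 0.714, 0.7, 0.0]
contact_force: [0.4, -0.0, -0.0]
gripper_width: 0.879
grasp_force: 0.0
```

{"name": "step_arm", "arguments": {"increments": [[[1,0,0,-20,0,0,0],[1,0,0,-60,0,0,0],[1,0,0,-100,0,0,0],[1,0,-30,-140,0,0,0],[1,0,-70,-180,0,0,0],[1,0,-110,-200,0,0,0],[1,0,-150,-200,0,0,0],[1,0,-190,-200,0,0,0],[1,0,-190,-200,0,0,0]]]}}

```text
t: 18.25
eef_pos: [0.453, 0.0853, 0.2478]
tool_rot: [-0.001, 0.714, 0.7, 0.0]
contact_force: [0.0, 0.3, -0.9]
gripper_width: 1.001
grasp_force: 0.0
```

```bash
python3 look.py 3 BCK 2;python3 -c "
from h import *
go(.467,-.3541,.2,149.1+90)"
```

```text
B [ 0.5946 -0.3779  0.2323  0.0019] 13.3 0.034
top only C [ 0.4674 -0.3542  2.6028] 149.1 0.018
top only K [ 0.4673 -0.2091 -0.4709] 153.0 0.061
pile [0.6373 0.0726 1.3213] 75.7 0.639
t [237.125 163.375] [288.625 194.125]
s [230.625 207.375] [265.875 261.125]
inc [-439.6   21.    46.9] [  0.   -0.1 -60.1] | now [0.4539 0.0857 0.2478] t 18.35 w 1.003 gf 0.0 F [1.  0.5 1.1] q7 -0.28
```

```bash
cat > pile.py <<'E'
from h import *
import sys
def pile(img_t,t,z,s=None):
    for nm,d in (("top",t),("side",s)):
        if d is None: continue
        im=cv2.resize(d["image"],None,fx=4,fy=4,interpolation=cv2.INTER_CUBIC).astype(int)
        g=(im[...,1]-im[...,0]>10).astype(np.uint8)
        c=proj(d,[.647,.082,z])[0]*4; m=np.zeros_like(g); cv2.circle(m,tuple(c.astype(int)),100,1,-1)
        n,lab,st,cen=cv2.connectedComponentsWithStats(g*m)
        ok=np.isin(lab,[i for i in range(1,n) if st[i,4]>120])
        pts=np.argwhere(ok)[:,::-1].astype(float); P=plane(d,(pts+.5)/4-.5,z)[:,:2]
        (cx,cy),(w,h),a=cv2.minAreaRect((P*1e3).astype(np.float32))
        print(nm,"centre",round(cx,1),round(cy,1),"size",round(w),round(h),"ang",round(a,1),n-1)
if __name__=="__main__":
    import cv2
    k=sys.argv[1];N=int(sys.argv[2])
    from station import bot
    t=shot("top");s=shot("side")
    pile(0,t,.03+.016*N,s)
E
python3 pile.py 3 2; python3 -c "
import pickle
from h import *;from pile import *
t,s=pickle.load(open('cams.pkl','rb'))
t['image']=cv2.imread('pics/l1.png')[:,:,::-1];s['image']=cv2.imread('pics/l1s.png')[:,:,::-1]
pile(0,t,.046,s)"
```

```text
top centre 637.0 73.1 size 106 66 ang 89.2 12
side centre 642.0 74.1 size 140 68 ang 75.2 2
top centre 649.4 81.5 size 92 49 ang 89.1 8
side centre 648.6 81.7 size 96 51 ang 88.8 1
```

```bash
python3 -c "
import cv2,numpy as np
a=cv2.imread('pics/l3.png')[140:220,220:320];b=cv2.imread('pics/l3s.png')[190:270,200:300]
cv2.imwrite('pics/l3c.png',np.hstack([cv2.resize(i,(400,320),interpolation=2) for i in(a,b)]))"
```

```text
(no output)
```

View pics/l3c.png

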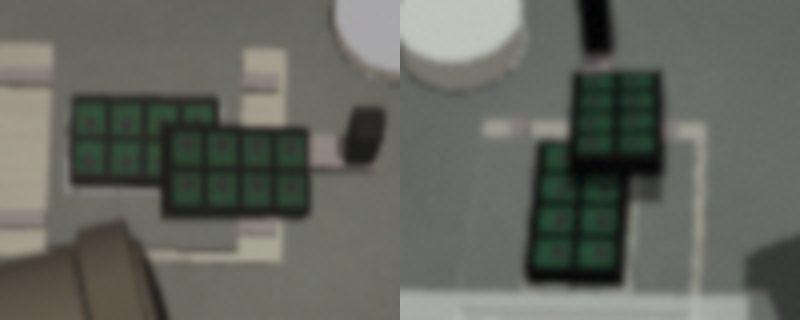

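The second tray lies askew: top (260–298, 172–194), side (243–266, 207–233). It was knocked about 60 mm towards -y and 20 mm towards -x. I'll measure it.

```bash
python3 - <<'E'
from h import *
import pickle
t,s=pickle.load(open('cams.pkl','rb'))
T=[(260.8,172),(297,172),(297,193.8),(260.8,193.8)] # top-face corners top view: hi y/far x, low y/far x, low y near x, ...
# side view top-face corners
S=[(243.2,230),(243.5,208),(265.3,208),(265.5,230.5)]
for a,b in zip(T,S):
    X=tri([t,s],[a,b]);print(X.round(4),[np.abs(proj(d,X)[0]-u).max().round(1) for d,u in((t,a),(s,b))])
E
python3 -c "
from pile import *
t=shot('top')
im=t['image']
print(plane(t,[(279,182.9)],.062),plane(t,[(279,182.9)],.05))"
```

```text
[0.6503 0.0665 0.0699] [np.float64(0.1), np.float64(0.1)]
[ 0.6567 -0.0293  0.04  ] [np.float64(0.1), np.float64(0.1)]
[ 0.598  -0.0291  0.0395] [np.float64(0.1), np.float64(0.1)]
[0.5944 0.0662 0.0663] [np.float64(0.4), np.float64(0.4)]
[[0.62310733 0.01892825 0.062     ]] [[0.62534864 0.01897381 0.05      ]]
```

The second tray is tilted about 16°. Its high end rests on tray 1 and its low end is near the stem, with its centre near (0.625, 0.019) and its top face about 54 mm up. I'll regrip it vertically at y≈0.015, clear of tray 1 and the post.

```bash
python3 -c "
from h import *
go(.625,.015,.13,1)"
```

```text
inc [-67.6 168.3 118. ] [ 0.1 -0.  -2.1] | now [0.4578 0.0858 0.2478] t 18.5 w 1.001 gf 0.0 F [ 0.8  0.4 -0.6] q7 -0.28
```

{"name": "step_arm", "arguments": {"increments": [[[1,-20,40,0,0,0,-2],[1,-40,80,0,0,0,-2],[1,-55,120,20,0,0,-2],[1,-68,155,50,0,0,-2],[1,-68,168,80,0,0,-2],[1,-68,168,110,0,0,-2],[1,-68,168,118,0,0,-2],[1,-68,168,118,0,0,-2],[1,-68,168,118,0,0,-2]]]}}

```text
t: 19.25
eef_pos: [0.624, 0.0142, 0.1296]
tool_rot: [0.0, 0.702, 0.713, -0.0]
contact_force: [0.0, -0.1, 0.9]
gripper_width: 1.001
grasp_force: 0.0
```

```bash
python3 -c "
from h import *
go(.625,.015,.036,1)
s=shot('side','r1s')
crop(s,200,180,100,100,6,'r1c')"
```

```text
inc [ 0.9  1.1 93.6] [-0.   0.  -0.1] | now [0.624  0.0142 0.1296] t 19.25 w 1.001 gf 0.0 F [ 0.  -0.1  0.9] q7 0.14
```

View pics/r1c.png

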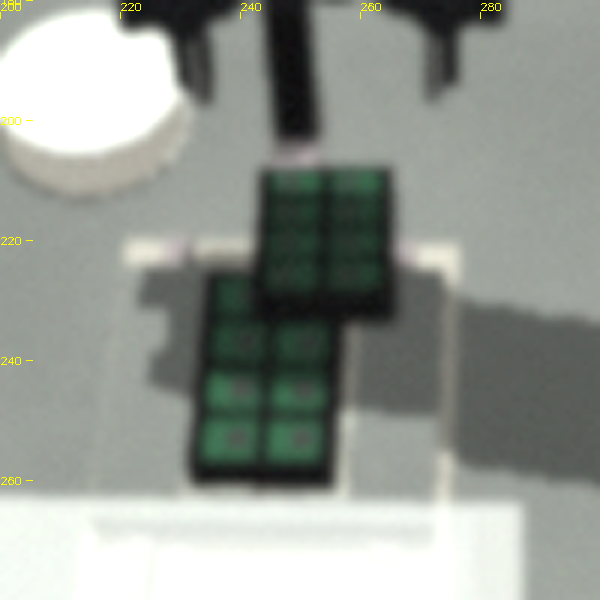

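The fingers straddle the tilted tray at (243–265, 208–233), and tray 1 hasn't moved. Descending to grip.

{"name": "step_arm", "arguments": {"increments": [[[1,1,1,35,0,0,0],[1,1,1,65,0,0,0],[1,1,1,82,0,0,0],[1,1,1,90,0,0,0],[1,1,1,93,0,0,0],[1,1,1,93,0,0,0]]]}}

```text
t: 19.8
eef_pos: [0.6257, 0.0157, 0.0378]
tool_rot: [0.001, 0.701, 0.713, 0.001]
contact_force: [0.8, -0.4, 1.4]
gripper_width: 0.999
grasp_force: 0.0
```

{"name": "step_arm", "arguments": {"increments": [[[-1,0,0,0,0,0,0],[-1,0,0,0,0,0,0],[-1,0,0,0,0,0,0],[-1,0,0,0,0,0,0],[-1,0,0,0,0,0,0],[-1,0,0,0,0,0,0]]]}}

```text
t: 20.3
eef_pos: [0.6259, 0.0154, 0.0383]
tool_rot: [0.001, 0.702, 0.713, 0.001]
contact_force: [-0.7, 0.7, 6.7]
gripper_width: 0.691
grasp_force: 41.5
```

{"name": "step_arm", "arguments": {"increments": [[[-1,0,0,-10,0,0,0],[-1,0,0,-25,0,0,0],[-1,0,0,-45,0,0,0],[-1,0,0,-70,0,0,0],[-1,0,0,-95,0,0,0],[-1,0,0,-110,0,0,0],[-1,0,0,-110,0,0,0],[-1,0,0,-110,0,0,0]]]}}

```text
t: 20.97
eef_pos: [0.6252, 0.0155, 0.1476]
tool_rot: [0.001, 0.702, 0.713, 0.001]
contact_force: [0.3, 0.5, -1.5]
gripper_width: 0.692
grasp_force: 44.3
```

```bash
python3 -c "
from h import *
go(.647,.0762,.11,YAW)"
```

```text
inc [60.3 22.7 37.7] [ 0.1 -0.   2. ] | now [0.6252 0.0155 0.1476] t 20.97 w 0.692 gf 44.3 F [ 0.3  0.5 -1.5] q7 0.13
```

{"name": "step_arm", "arguments": {"increments": [[[-1,15,6,0,0,-4,1],[-1,30,12,5,0,-8,2],[-1,45,18,15,0,-12,2],[-1,60,23,25,0,-16.5,2],[-1,60,23,33,0,-16.5,2],[-1,60,23,38,0,-16.5,2],[-1,60,23,38,0,-16.5,2],[-1,60,23,38,0,-16.5,2]]]}}

```text
t: 21.63
eef_pos: [0.646, 0.0736, 0.1079]
tool_rot: [0.102, 0.707, 0.692, -0.102]
contact_force: [-0.3, -0.6, -1.5]
gripper_width: 0.69
grasp_force: 44.2
```

```bash
python3 -c "
from h import *
from station import bot
o=bot.get_obs();q=o['tool_rot'];R=Ro.from_quat([q[1],q[2],q[3],q[0]])
print(R.as_matrix().round(3),o['eef_pos'])
print('to target',(R.inv().apply(np.array([.647,.0762,.055])-o['eef_pos'])*1e3).round(1), (R.inv().apply(np.array([.647,.0762,.0473])-o['eef_pos'])*1e3).round(1))
s=shot('side','r2s')
crop(s,200,180,100,90,6,'r2c')
"
```

```text
[[ 0.021  1.    -0.003]
 [ 0.958 -0.021 -0.285]
 [-0.285  0.004 -0.959]] [0.64599175 0.07359346 0.10787909]
to target [17.6  0.8 49.9] [19.8  0.7 57.3]
```

View pics/r2c.png

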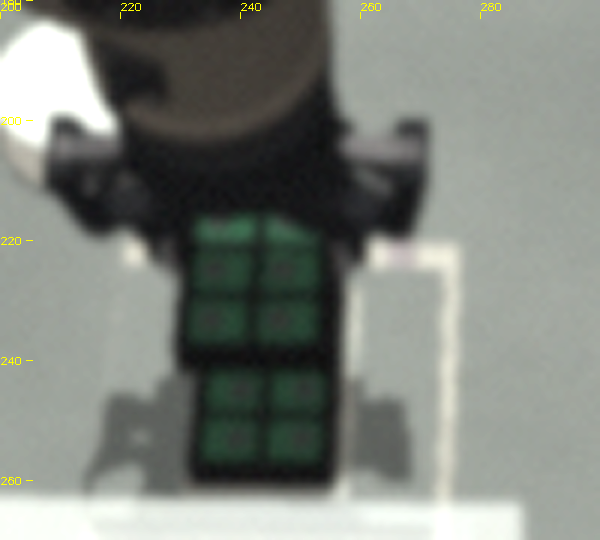

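The tray is held with its lower edge at side (230–256, 238–241), above tray 1. I'll check its level by projection.

```bash
python3 -c "
from h import *
import pickle
t,s=pickle.load(open('cams.pkl','rb'))
for a in(-6,0,6):
  u=np.array([0,np.cos(np.radians(a)),np.sin(np.radians(a))])
  c=np.array([.646,.0792,.1226]); print(a,[proj(s,c+.05*u+[dx,0,0])[0].round(1) for dx in(-.03,.03)],[proj(s,c+.05*u+[dx,0,-.016])[0].round(1) for dx in(-.03,.03)])
im=cv2.imread('pics/r2s.png')
print(im[228:248,243,:].tolist()); print(im[228:248,236,1].tolist())
"
```

```text
-6 [array([255.3, 239.4]), array([228.8, 239.6])] [array([255.6, 243.4]), array([229.5, 243.6])]
0 [array([255.2, 238.1]), array([228.5, 238.3])] [array([255.5, 242.2]), array([229.2, 242.4])]
6 [array([255. , 236.7]), array([228.3, 236.8])] [array([255.4, 240.8]), array([229., 241.])]
[[16, 19, 14], [13, 18, 12], [16, 21, 13], [22, 27, 16], [22, 30, 18], [24, 31, 18], [25, 32, 20], [22, 31, 17], [18, 26, 15], [13, 16, 10], [9, 10, 8], [6, 5, 4], [5, 3, 2], [11, 14, 10], [15, 19, 11], [20, 27, 16], [20, 27, 15], [18, 23, 14], [18, 23, 13], [17, 23, 15]]
[28, 24, 32, 35, 35, 36, 37, 37, 32, 18, 8, 5, 8, 17, 29, 38, 41, 42, 39, 35]
```

Consistent with level. Lowering.

{"name": "step_arm", "arguments": {"increments": [[[-1,6,1,15,0,0,0],[-1,12,1,32,0,0,0],[-1,16,1,44,0,0,0],[-1,18,1,50,0,0,0],[-1,19,1,54,0,0,0],[-1,19.5,0.7,56,0,0,0],[-1,19.5,0.7,56,0,0,0],[-1,19.5,0.7,56,0,0,0]]]}}

```text
t: 22.35
eef_pos: [0.6482, 0.0784, 0.0496]
tool_rot: [0.102, 0.707, 0.693, -0.1]
contact_force: [0.1, -0.8, -2.3]
gripper_width: 0.694
grasp_force: 44.2
```

```bash
python3 -c "
from h import *
from station import bot
o=bot.get_obs();q=o['tool_rot'];R=Ro.from_quat([q[1],q[2],q[3],q[0]])
print(o['eef_pos'],o['contact_force'])
print('to',(R.inv().apply(np.array([.647,.0762,.0473])-o['eef_pos'])*1e3).round(1), (R.inv().apply(np.array([.0,.0,.03]))*1e3).round(1))
"
```

```text
[0.64822518 0.07842056 0.049644  ] [ 0.06125796 -0.83289361 -2.29447434]
to [-1.5 -1.2  2.9] [ -8.5   0.2 -28.8]
```

{"name": "step_arm", "arguments": {"increments": [[[-1,-1.5,-1,1.5,0,0,0],[-1,-1.5,-1,2.5,0,0,0],[-1,-1.5,-1,3.2,0,0,0],[-1,-1.5,-1,3.2,0,0,0],[-1,-1.5,-1,3.2,0,0,0]]]}}

```text
t: 22.77
eef_pos: [0.6468, 0.0763, 0.0465]
tool_rot: [0.102, 0.707, 0.693, -0.101]
contact_force: [0.2, 0.8, -1.6]
gripper_width: 0.693
grasp_force: 44.2
```

{"name": "step_arm", "arguments": {"increments": [[[0.75,0,0,0,0,0,0],[0.75,0,0,0,0,0,0],[0.75,0,0,0,0,0,0],[0.75,0,0,0,0,0,0],[0.75,0,0,-5,0,0,0],[0.75,-5,0,-25,0,0,0],[0.75,-15,0,-55,0,4,0],[0.75,-25,0,-85,0,11,0],[0.75,-35,0,-115,0,16.5,0],[1,-35,0,-115,0,16.5,0]]]}}

```text
t: 23.6
eef_pos: [0.6508, 0.0676, 0.1757]
tool_rot: [0.005, 0.717, 0.697, 0.008]
contact_force: [1.5, -2.7, 0.6]
gripper_width: 0.99
grasp_force: 0.0
```

```bash
python3 -c "
from h import *
go(.454,.0857,.2478,YAW)"
```

```text
inc [  12.7 -195.9  -75.7] [ 1.1 -0.3 -0.5] | now [0.6508 0.0676 0.1757] t 23.6 w 0.99 gf 0.0 F [ 1.5 -2.7  0.6] q7 -0.0
```

{"name": "step_arm", "arguments": {"increments": [[[1,3,-35,-35,0,0,0],[1,6,-75,-70,0,0,0],[1,9,-115,-75,0,0,0],[1,12,-155,-75,0,0,0],[1,13,-196,-75,0.5,0,0],[1,13,-196,-75,1,-0.3,-0.5],[1,13,-196,-75,1,-0.3,-0.5]]]}}

```text
t: 24.18
eef_pos: [0.4471, 0.0923, 0.2409]
tool_rot: [-0.004, 0.71, 0.704, -0.006]
contact_force: [0.7, 0.0, 0.0]
gripper_width: 1.0
grasp_force: 0.0
```

```bash
python3 look.py 5 BCK 2; python3 pile.py 5 2
```

```text
B [ 0.5946 -0.3779  0.2305  0.0018] 13.2 0.037
top only C [ 0.4673 -0.3541  2.6026] 149.1 0.017
top only K [ 0.4674 -0.2091  2.6719] 153.1 0.066
pile [0.6483 0.0835 1.5751] 90.2 0.104
t [235.125 162.375] [273.875 186.625]
s [230.625 222.375] [257.125 261.375]
top centre 648.0 85.0 size 92 48 ang 89.9 8
side centre 647.2 85.2 size 51 95 ang 0.1 1
```

The second tray is flat but about 3.5 mm too far towards +y. I'll regrip it and shift it.

```bash
python3 -c "
from h import *
go(.6478,.0851,.12,YAW)"
```

```text
inc [ -4.1 197.5 118.9] [-0.6  0.3  0.5] | now [0.4517 0.092  0.241 ] t 24.38 w 1.0 gf 0.0 F [ 0.2 -0.7 -0.2] q7 -0.28
```

{"name": "step_arm", "arguments": {"increments": [[[1,-1,40,0,-0.6,0.3,0.5],[1,-2,80,10,-0.6,0.3,0.5],[1,-3,120,40,-0.6,0.3,0.5],[1,-4,160,75,-0.6,0.3,0.5],[1,-4,197,110,-0.6,0.3,0.5],[1,-4,197,119,-0.6,0.3,0.5],[1,-4,197,119,-0.6,0.3,0.5],[1,-4,197,119,-0.6,0.3,0.5],[1,-4,197,119,-0.6,0.3,0.5]]]}}

```text
t: 25.13
eef_pos: [0.6461, 0.0846, 0.119]
tool_rot: [-0.0, 0.714, 0.7, -0.001]
contact_force: [-0.3, 0.2, 0.3]
gripper_width: 0.997
grasp_force: 0.0
```

```bash
python3 -c "
from h import *
go(.6478,.0851,.0475,YAW)"
```

```text
inc [ 0.6  1.8 71.5] [-0.1  0.1  0. ] | now [0.6461 0.0846 0.119 ] t 25.13 w 0.997 gf 0.0 F [-0.3  0.2  0.3] q7 0.01
```

{"name": "step_arm", "arguments": {"increments": [[[1,0.5,1,30,0,0,0],[1,0.5,1,55,0,0,0],[1,0.5,1,66,0,0,0],[1,0.5,1,71,0,0,0],[1,0.5,1,71,0,0,0],[1,0.5,1,71,0,0,0]]]}}

```text
t: 25.63
eef_pos: [0.6473, 0.086, 0.0499]
tool_rot: [-0.0, 0.714, 0.7, 0.0]
contact_force: [0.5, -0.5, 0.3]
gripper_width: 0.999
grasp_force: 0.0
```

{"name": "step_arm", "arguments": {"increments": [[[-1,0,0,0,0,0,0],[-1,0,0,0,0,0,0],[-1,0,0,0,0,0,0],[-1,0,0,0,0,0,0],[-1,0,0,0,0,0,0],[-1,0,0,0,0,0,0]]]}}

```text
t: 26.13
eef_pos: [0.6474, 0.0861, 0.0499]
tool_rot: [-0.0, 0.714, 0.7, 0.0]
contact_force: [-1.8, 0.6, 5.8]
gripper_width: 0.692
grasp_force: 42.4
```

{"name": "step_arm", "arguments": {"increments": [[[-1,0,0,-4,0,0,0],[-1,0,0,-4,0,0,0],[-1,-3.5,0,-4,0,0,0],[-1,-3.5,0,-4,0,0,0],[-1,-3.5,0,-4,0,0,0]]]}}

```text
t: 26.55
eef_pos: [0.646, 0.0818, 0.052]
tool_rot: [-0.001, 0.714, 0.7, -0.001]
contact_force: [0.2, -0.1, -2.2]
gripper_width: 0.689
grasp_force: 43.7
```

```bash
python3 -c "
from h import *
go(.6475,.0815,.0475,YAW)"
```

```text
inc [-0.3  1.5  4.5] [-0.1  0.   0. ] | now [0.646  0.0818 0.052 ] t 26.55 w 0.689 gf 43.7 F [ 0.2 -0.1 -2.2] q7 0.05
```

{"name": "step_arm", "arguments": {"increments": [[[-1,0.5,1,1,0,0,0],[-1,0.5,1,2.2,0,0,0],[-1,0.5,1,2.2,0,0,0],[-1,0.5,1,2.2,0,0,0],[0.75,0.5,1,2.2,0,0,0],[0.75,0.5,1,2.2,0,0,0],[0.75,0.5,1,2.2,0,0,0],[0.75,0.5,1,2.2,0,0,0]]]}}

```text
t: 27.22
eef_pos: [0.6474, 0.0829, 0.0501]
tool_rot: [-0.001, 0.714, 0.7, -0.001]
contact_force: [0.3, -0.5, 0.5]
gripper_width: 0.87
grasp_force: 0.0
```

{"name": "step_arm", "arguments": {"increments": [[[1,0,0,-20,0,0,0],[1,0,0,-60,0,0,0],[1,0,0,-100,0,0,0],[1,0,-30,-140,0,0,0],[1,0,-70,-180,0,0,0],[1,0,-110,-200,0,0,0],[1,0,-150,-200,0,0,0],[1,0,-190,-200,0,0,0],[1,0,-190,-200,0,0,0]]]}}

```text
t: 27.97
eef_pos: [0.4536, 0.0861, 0.2507]
tool_rot: [-0.002, 0.714, 0.701, -0.001]
contact_force: [0.5, -0.0, -0.9]
gripper_width: 0.999
grasp_force: 0.0
```

```bash
python3 look.py 6 BCK 2; python3 pile.py 6 2;python3 -c "
from h import *
go(.4673,-.3541,.2,149.1+90)"
```

```text
B [ 0.5946 -0.3779  0.2298  0.0018] 13.2 0.039
top only C [ 0.4673 -0.3542 -0.542 ] 148.9 0.018
top only K [ 0.4674 -0.2091 -0.4694] 153.1 0.067
pile [0.6485 0.0819 1.5771] 90.4 0.073
t [236.125 162.375] [274.125 186.625]
s [230.375 221.125] [257.125 261.125]
top centre 648.6 81.8 size 92 48 ang 89.9 8
side centre 647.9 82.1 size 94 52 ang 89.6 1
inc [-440.7   17.5   50.4] [  0.   -0.1 -60.1] | now [0.4579 0.0867 0.251 ] t 28.17 w 1.002 gf 0.0 F [ 0.5  0.4 -0.4] q7 -0.27
```

{"name": "step_arm", "arguments": {"increments": [[[1,-40,2,0,0,0,-7],[1,-80,4,0,0,0,-14],[1,-120,6,0,0,0,-21],[1,-160,8,0,0,0,-28],[1,-200,9,0,0,0,-35],[1,-240,10,0,0,0,-42],[1,-280,12,0,0,0,-49],[1,-320,14,0,0,0,-56],[1,-360,15,0,0,0,-60],[1,-400,16,20,0,0,-60]]]}}

```text
t: 29.0
eef_pos: [0.4677, -0.2545, 0.2444]
tool_rot: [0.0, 0.279, 0.96, -0.001]
contact_force: [0.6, -0.6, -0.7]
gripper_width: 0.996
grasp_force: 0.0
```

```bash
python3 -c "
from h import *
go(.4673,-.3541,.05,149+90)"
```

```text
inc [-52.9 -84.  194.6] [-0.1  0.1 -1.4] | now [ 0.4677 -0.2545  0.2444] t 29.0 w 0.996 gf 0.0 F [ 0.6 -0.6 -0.7] q7 1.58
```

{"name": "step_arm", "arguments": {"increments": [[[1,0,0,10,0,0,0],[1,0,0,10,0,0,0],[1,0,0,10,0,0,0]]]}}

```text
t: 29.25
eef_pos: [0.4662, -0.2515, 0.2328]
tool_rot: [-0.002, 0.282, 0.959, -0.001]
contact_force: [-0.0, -0.4, 0.1]
gripper_width: 0.999
grasp_force: 0.0
```

```bash
python3 -c "
from h import *
go(.4673,-.3541,.05,149+90)"
```

```text
inc [-57.1 -85.2 182.8] [-0.1 -0.2 -1.8] | now [ 0.4662 -0.2515  0.2328] t 29.25 w 0.999 gf 0.0 F [-0.  -0.4  0.1] q7 1.57
```

{"name": "step_arm", "arguments": {"increments": [[[1,-23,-34,0,0,0,-1.8],[1,-45,-68,20,0,0,-1.8],[1,-57,-85,55,0,0,-1.8],[1,-57,-85,90,0,0,-1.8],[1,-57,-85,125,0,0,-1.8],[1,-57,-85,155,0,0,-1.8],[1,-57,-85,175,0,0,-1.8],[1,-57,-85,183,0,0,-1.8],[1,-57,-85,183,0,0,-1.8],[1,-57,-85,183,0,0,-1.8]]]}}

```text
t: 30.08
eef_pos: [0.469, -0.3534, 0.0514]
tool_rot: [-0.001, 0.266, 0.964, -0.0]
contact_force: [0.1, -0.0, 0.0]
gripper_width: 1.001
grasp_force: 0.0
```

```bash
python3 -c "
from h import *
go(.4673,-.3541,.0005,149+90)"
```

```text
inc [ 1.1 -1.4 50.9] [-0.  -0.   0.2] | now [ 0.469  -0.3534  0.0514] t 30.08 w 1.001 gf 0.0 F [ 0.1 -0.   0. ] q7 1.97
```

{"name": "step_arm", "arguments": {"increments": [[[1,1,-1,25,0,0,0],[1,1,-1,42,0,0,0],[1,1,-1,49,0,0,0],[1,1,-1,51,0,0,0],[1,1,-1,51,0,0,0],[1,1,-1,51,0,0,0]]]}}

```text
t: 30.58
eef_pos: [0.4673, -0.3547, 0.001]
tool_rot: [0.0, 0.266, 0.964, -0.001]
contact_force: [-0.1, 0.2, 0.1]
gripper_width: 1.001
grasp_force: 0.0
```

{"name": "step_arm", "arguments": {"increments": [[[-1,0,0,0,0,0,0],[-1,0,0,0,0,0,0],[-1,0,0,0,0,0,0],[-1,0,0,0,0,0,0],[-1,0,0,0,0,0,0],[-1,0,0,0,0,0,0]]], "force": 50}}

```text
t: 31.08
eef_pos: [0.467, -0.3545, 0.0008]
tool_rot: [-0.0, 0.266, 0.964, -0.0]
contact_force: [-1.5, 2.2, 6.5]
gripper_width: 0.691
grasp_force: 53.2
```

{"name": "step_arm", "arguments": {"increments": [[[-1,0,0,-10,0,0,0],[-1,0,0,-30,0,0,0],[-1,0,0,-60,0,0,0],[-1,0,0,-95,0,0,0],[-1,0,0,-130,0,0,0],[-1,0,0,-165,0,0,0],[-1,0,0,-190,0,0,0],[-1,0,0,-190,0,0,0],[-1,0,0,-190,0,0,0]]]}}

```text
t: 31.83
eef_pos: [0.4674, -0.3545, 0.1916]
tool_rot: [0.001, 0.266, 0.964, -0.0]
contact_force: [-0.2, 0.6, -1.1]
gripper_width: 0.687
grasp_force: 54.6
```

```bash
python3 -c "
from h import *
go(.6472,.0818,.18,YAW)"
```

```text
inc [ 69.7 466.7  11.4] [ 0.   0.1 60.3] | now [ 0.4674 -0.3545  0.1916] t 31.83 w 0.687 gf 54.6 F [-0.2  0.6 -1.1] q7 1.86
```

{"name": "step_arm", "arguments": {"increments": [[[-1,5,35,0,0,0,5],[-1,10,70,0,0,0,10],[-1,16,105,0,0,0,16],[-1,21,140,0,0,0,22],[-1,26,175,0,0,0,28],[-1,31,210,0,0,0,34],[-1,36,245,0,0,0,40],[-1,42,280,0,0,0,46],[-1,47,315,0,0,0,52],[-1,52,350,0,0,0,58]]]}}

```text
t: 32.67
eef_pos: [0.601, -0.025, 0.188]
tool_rot: [-0.002, 0.702, 0.712, -0.002]
contact_force: [0.4, -1.4, -0.8]
gripper_width: 0.687
grasp_force: 54.5
```

{"name": "step_arm", "arguments": {"increments": [[[-1,0,0,0,0,0,0],[-1,0,0,0,0,0,0],[-1,0,0,0,0,0,0]]]}}

```text
t: 32.92
eef_pos: [0.6006, -0.0272, 0.1881]
tool_rot: [-0.001, 0.7, 0.714, -0.002]
contact_force: [0.3, -0.2, -1.2]
gripper_width: 0.686
grasp_force: 54.5
```

```bash
python3 -c "
from h import *
go(.6472,.0818,.1,YAW)"
```

```text
inc [108.1  49.2  87.8] [-0.3  0.1  2.3] | now [ 0.6006 -0.0272  0.1881] t 32.92 w 0.686 gf 54.5 F [ 0.3 -0.2 -1.2] q7 0.39
```

{"name": "step_arm", "arguments": {"increments": [[[-1,35,16,0,0,0,2.3],[-1,70,32,0,0,0,2.3],[-1,100,46,15,0,0,2.3],[-1,108,49,45,0,0,2.3],[-1,108,49,75,0,0,2.3],[-1,108,49,88,0,0,2.3],[-1,108,49,88,0,0,2.3],[-1,108,49,88,0,0,2.3],[-1,108,49,88,0,0,2.3]]]}}

```text
t: 33.67
eef_pos: [0.6494, 0.08, 0.1031]
tool_rot: [0.0, 0.715, 0.699, 0.0]
contact_force: [0.9, 0.3, -0.0]
gripper_width: 0.687
grasp_force: 54.5
```

```bash
python3 -c "
from h import *
go(.6474,.0818,.0635,YAW)"
```

```text
inc [ 1.7 -2.1 39.6] [ 0.   0.  -0.2] | now [0.6494 0.08   0.1031] t 33.67 w 0.687 gf 54.5 F [ 0.9  0.3 -0. ] q7 0.26
```

{"name": "step_arm", "arguments": {"increments": [[[-1,1.5,-1.5,15,0,0,0],[-1,1.5,-1.5,28,0,0,0],[-1,1.5,-1.5,34,0,0,0],[-1,1.5,-1.5,36,0,0,0],[-1,1.5,-1.5,36,0,0,0],[-1,1.5,-1.5,36,0,0,0]]]}}

```text
t: 34.17
eef_pos: [0.6473, 0.0833, 0.0658]
tool_rot: [-0.0, 0.714, 0.7, -0.0]
contact_force: [-0.1, -0.3, -1.9]
gripper_width: 0.682
grasp_force: 54.5
```

```bash
python3 -c "
from h import *
go(.6474,.0818,.0632,YAW)"
```

```text
inc [-1.5  0.1  2.6] [-0.1  0.  -0. ] | now [0.6473 0.0833 0.0658] t 34.17 w 0.682 gf 54.5 F [-0.1 -0.3 -1.9] q7 0.28
```

{"name": "step_arm", "arguments": {"increments": [[[-1,-1.3,0,1.5,0,0,0],[-1,-1.3,0,2.6,0,0,0],[-1,-1.3,0,2.6,0,0,0],[-1,-1.3,0,2.6,0,0,0],[0.75,-1.3,0,2.6,0,0,0],[0.75,-1.3,0,2.6,0,0,0],[0.75,-1.3,0,2.6,0,0,0],[0.75,-1.3,0,2.6,0,0,0]]]}}

```text
t: 34.83
eef_pos: [0.6469, 0.0823, 0.0627]
tool_rot: [-0.001, 0.714, 0.7, -0.001]
contact_force: [-0.5, -0.6, -1.0]
gripper_width: 0.875
grasp_force: 0.0
```

{"name": "step_arm", "arguments": {"increments": [[[1,0,0,-20,0,0,0],[1,0,0,-60,0,0,0],[1,0,0,-100,0,0,0],[1,0,-30,-140,0,0,0],[1,0,-70,-180,0,0,0],[1,0,-110,-185,0,0,0],[1,0,-150,-185,0,0,0],[1,0,-190,-185,0,0,0],[1,0,-190,-185,0,0,0]]]}}

```text
t: 35.58
eef_pos: [0.4521, 0.0857, 0.2466]
tool_rot: [-0.004, 0.714, 0.7, -0.002]
contact_force: [-0.7, -0.3, -0.3]
gripper_width: 0.998
grasp_force: 0.0
```

```bash
python3 look.py 7 BK 3; python3 pile.py 7 3;python3 -c "
from h import *
go(.5946,-.3779,.2,13.2+90)"
```

```text
B [ 0.5946 -0.378   0.2302  0.0017] 13.2 0.03
top only K [ 0.4674 -0.2091  2.6733] 153.2 0.067
pile [0.6482 0.0826 1.563 ] 89.6 0.073
t [235.125 160.875] [274.125 186.625]
s [229.625 217.375] [257.125 261.125]
top centre 648.5 82.7 size 92 49 ang 88.7 8
side centre 647.7 82.7 size 95 51 ang 88.5 1
inc [-462.1  145.9   47.5] [-0.1 -0.1 75.7] | now [0.4577 0.0868 0.2485] t 35.78 w 1.001 gf 0.0 F [1.  0.7 0.4] q7 -0.13
```

{"name": "step_arm", "arguments": {"increments": [[[1,-36,11,0,0,0,7],[1,-72,22,0,0,0,14],[1,-108,34,0,0,0,21],[1,-144,45,0,0,0,28],[1,-180,57,0,0,0,35],[1,-216,68,0,0,0,42],[1,-252,80,0,0,0,49],[1,-288,91,0,0,0,56],[1,-324,102,0,0,0,63],[1,-360,114,0,0,0,70]]]}}

```text
t: 36.62
eef_pos: [0.565, -0.2794, 0.2466]
tool_rot: [0.0, 0.987, 0.161, -0.002]
contact_force: [0.7, 1.3, -0.0]
gripper_width: 0.999
grasp_force: 0.0
```

{"name": "step_arm", "arguments": {"increments": [[[1,0,0,0,0,0,0],[1,0,0,0,0,0,0],[1,0,0,0,0,0,0]]]}}

```text
t: 36.87
eef_pos: [0.5642, -0.277, 0.2468]
tool_rot: [0.0, 0.987, 0.164, -0.002]
contact_force: [0.1, 0.7, 0.3]
gripper_width: 0.995
grasp_force: 0.0
```

```bash
python3 -c "
from h import *
go(.5946,-.3779,.05,13.2+90)"
```

```text
inc [ -3.1 105.4 196.7] [-0.   0.2  5.6] | now [ 0.5642 -0.277   0.2468] t 36.87 w 0.995 gf 0.0 F [0.1 0.7 0.3] q7 -0.33
```

{"name": "step_arm", "arguments": {"increments": [[[1,-1,38,0,0,0,3],[1,-3,76,10,0,0,5.6],[1,-3,105,35,0,0,5.6],[1,-3,105,75,0,0,5.6],[1,-3,105,115,0,0,5.6],[1,-3,105,150,0,0,5.6],[1,-3,105,180,0,0,5.6],[1,-3,105,197,0,0,5.6],[1,-3,105,197,0,0,5.6],[1,-3,105,197,0,0,5.6]]]}}

```text
t: 37.7
eef_pos: [0.5951, -0.3757, 0.0509]
tool_rot: [-0.0, 0.993, 0.116, -0.001]
contact_force: [0.9, 0.6, 0.3]
gripper_width: 1.002
grasp_force: 0.0
```

```bash
python3 -c "
from h import *
go(.5946,-.3779,.0005,13.2+90)"
```

```text
inc [-0.9  2.  50.5] [-0.   0.1  0.1] | now [ 0.5951 -0.3757  0.0509] t 37.7 w 1.002 gf 0.0 F [0.9 0.6 0.3] q7 -0.21
```

{"name": "step_arm", "arguments": {"increments": [[[1,-1,2,25,0,0,0],[1,-1,2,42,0,0,0],[1,-1,2,48,0,0,0],[1,-1,2,50,0,0,0],[1,-1,2,50,0,0,0],[1,-1,2,50,0,0,0]]]}}

```text
t: 38.2
eef_pos: [0.5945, -0.3791, 0.0019]
tool_rot: [0.0, 0.993, 0.115, -0.0]
contact_force: [1.1, 0.0, 0.0]
gripper_width: 1.003
grasp_force: 0.0
```

{"name": "step_arm", "arguments": {"increments": [[[-1,0,0,0,0,0,0],[-1,0,0,0,0,0,0],[-1,0,0,0,0,0,0],[-1,0,0,0,0,0,0],[-1,0,0,0,0,0,0],[-1,0,0,0,0,0,0]]]}}

```text
t: 38.7
eef_pos: [0.5944, -0.3792, 0.002]
tool_rot: [0.0, 0.993, 0.115, -0.0]
contact_force: [-1.0, 0.8, 6.6]
gripper_width: 0.686
grasp_force: 54.6
```

{"name": "step_arm", "arguments": {"increments": [[[-1,0,0,-10,0,0,0],[-1,0,0,-30,0,0,0],[-1,0,0,-60,0,0,0],[-1,0,0,-95,0,0,0],[-1,0,0,-130,0,0,0],[-1,0,0,-165,0,0,0],[-1,0,0,-200,0,0,0],[-1,0,0,-200,0,0,0],[-1,0,0,-200,0,0,0]]]}}

```text
t: 39.45
eef_pos: [0.5948, -0.3796, 0.2035]
tool_rot: [0.001, 0.993, 0.115, 0.001]
contact_force: [-0.3, 0.5, -3.4]
gripper_width: 0.685
grasp_force: 54.1
```

```bash
python3 -c "
from h import *
go(.6472,.0818,.2,YAW)"
```

```text
inc [ 156.4 -437.3    2.7] [  0.2   0.  -75.6] | now [ 0.5948 -0.3796  0.2035] t 39.45 w 0.685 gf 54.1 F [-0.3  0.5 -3.4] q7 -0.3
```

{"name": "step_arm", "arguments": {"increments": [[[-1,12,-34,0,0,0,-7],[-1,24,-68,0,0,0,-14],[-1,36,-102,0,0,0,-21],[-1,48,-136,0,0,0,-28],[-1,60,-170,0,0,0,-35],[-1,73,-204,0,0,0,-42],[-1,85,-238,0,0,0,-49],[-1,97,-272,0,0,0,-56],[-1,109,-306,0,0,0,-63],[-1,121,-340,0,0,0,-70]]]}}

```text
t: 40.28
eef_pos: [0.633, -0.0177, 0.1992]
tool_rot: [-0.002, 0.746, 0.666, -0.002]
contact_force: [0.6, 0.2, -1.7]
gripper_width: 0.685
grasp_force: 54.2
```

{"name": "step_arm", "arguments": {"increments": [[[-1,0,0,0,0,0,0],[-1,0,0,0,0,0,0],[-1,0,0,0,0,0,0]]]}}

```text
t: 40.53
eef_pos: [0.6333, -0.0202, 0.1996]
tool_rot: [-0.001, 0.748, 0.664, -0.002]
contact_force: [0.4, -0.7, -1.2]
gripper_width: 0.687
grasp_force: 54.2
```

```bash
python3 -c "
from h import *
go(.6474,.0818,.11,YAW)"
```

```text
inc [103.    2.2  89.5] [-0.2  0.  -5.7] | now [ 0.6333 -0.0202  0.1996] t 40.53 w 0.687 gf 54.2 F [ 0.4 -0.7 -1.2] q7 0.23
```

{"name": "step_arm", "arguments": {"increments": [[[-1,35,1,0,0,0,-4],[-1,70,2,0,0,0,-5.7],[-1,98,2,15,0,0,-5.7],[-1,103,2,45,0,0,-5.7],[-1,103,2,75,0,0,-5.7],[-1,103,2,89,0,0,-5.7],[-1,103,2,89,0,0,-5.7],[-1,103,2,89,0,0,-5.7],[-1,103,2,89,0,0,-5.7]]]}}

```text
t: 41.28
eef_pos: [0.6495, 0.0802, 0.1134]
tool_rot: [0.0, 0.715, 0.7, 0.0]
contact_force: [0.1, -0.1, -1.9]
gripper_width: 0.683
grasp_force: 54.2
```

```bash
python3 -c "
from h import *
go(.6474,.0813,.0845,YAW)"
```

```text
inc [ 1.1 -2.1 28.9] [ 0.   0.  -0.1] | now [0.6495 0.0802 0.1134] t 41.28 w 0.683 gf 54.2 F [ 0.1 -0.1 -1.9] q7 0.22
```

{"name": "step_arm", "arguments": {"increments": [[[-1,1,-1.5,15,0,0,0],[-1,1,-1.5,24,0,0,0],[-1,1,-1.5,28,0,0,0],[-1,1,-1.5,29,0,0,0],[-1,1,-1.5,29,0,0,0],[-1,1,-1.5,29,0,0,0]]]}}

```text
t: 41.78
eef_pos: [0.6472, 0.0829, 0.0834]
tool_rot: [-0.0, 0.714, 0.7, -0.0]
contact_force: [-0.2, -0.3, -1.1]
gripper_width: 0.685
grasp_force: 54.3
```

```bash
python3 -c "
from h import *
go(.6474,.0815,.0802,YAW)"
```

```text
inc [-1.4  0.2  3.2] [-0.1 -0.   0.1] | now [0.6472 0.0829 0.0834] t 41.78 w 0.685 gf 54.3 F [-0.2 -0.3 -1.1] q7 0.24
```

{"name": "step_arm", "arguments": {"increments": [[[-1,-1.3,0,1.5,0,0,0],[-1,-1.3,0,3.2,0,0,0],[-1,-1.3,0,3.2,0,0,0],[-1,-1.3,0,3.2,0,0,0],[0.75,-1.3,0,3.2,0,0,0],[0.75,-1.3,0,3.2,0,0,0],[0.75,-1.3,0,3.2,0,0,0],[0.75,-1.3,0,3.2,0,0,0]]]}}

```text
t: 42.45
eef_pos: [0.6467, 0.0819, 0.0794]
tool_rot: [-0.001, 0.714, 0.7, -0.001]
contact_force: [0.8, 0.8, 0.1]
gripper_width: 0.871
grasp_force: 0.0
```

{"name": "step_arm", "arguments": {"increments": [[[1,0,0,-20,0,0,0],[1,0,0,-60,0,0,0],[1,0,0,-100,0,0,0],[1,0,-30,-140,0,0,0],[1,0,-70,-165,0,0,0],[1,0,-110,-165,0,0,0],[1,0,-150,-165,0,0,0],[1,0,-190,-165,0,0,0],[1,0,-190,-165,0,0,0]]]}}

```text
t: 43.2
eef_pos: [0.45, 0.0854, 0.2431]
tool_rot: [-0.005, 0.713, 0.701, -0.002]
contact_force: [0.0, 0.3, 0.4]
gripper_width: 1.0
grasp_force: 0.0
```

```bash
python3 look.py 8 K 4; python3 pile.py 8 4;python3 - <<'E'
from h import *
# cover: bar blob inside plate, top & side views
import pickle
t,s=pickle.load(open("cams.pkl","rb")) # side view unobstructed at start
t2=t;P=[]
for d,c in((t,(363,244)),(s,(311,168))):
    im=cv2.resize(d["image"],None,fx=4,fy=4,interpolation=cv2.INTER_CUBIC)[...,0].astype(int)
    x,y=int(c[0]*4),int(c[1]*4);sub=im[y-44:y+44,x-52:x+52];m=(sub<70).astype(np.uint8)
    n,lab,st,cen=cv2.connectedComponentsWithStats(m);k=1+np.argmax(st[1:,4])
    b=cv2.minAreaRect(np.argwhere(lab==k)[:,::-1].astype(np.float32)); print(((np.array(b[0])+[x-52,y-44])/4).round(1),np.array(b[1])/4,b[2])
    P.append((np.array(b[0])+[x-52,y-44])/4)
print("bar centre",tri([t,s],P).round(4))
go(.4674,-.2095,.2,153.1+90)
E
```

```text
top only K [ 0.4674 -0.2092  2.6753] 153.3 0.065
pile [0.6482 0.0811 1.5626] 89.5 0.066
t [235.125 159.375] [274.125 186.625]
s [228.875 212.625] [257.125 261.125]
top centre 648.2 81.2 size 93 48 ang 88.8 8
side centre 647.5 81.3 size 95 51 ang 89.0 1
[363.7 243.8] [ 5.59016991 21.46625137] 26.56505012512207
[311.  166.7] [19.05060005  7.80046272] 18.034284591674805
bar centre [ 0.4644 -0.209   0.0188]
inc [-295.2   14.7   45.1] [  0.   -0.1 -64.1] | now [0.4581 0.0858 0.2454] t 43.4 w 1.002 gf 0.0 F [ 0.5 -0.4 -1.1] q7 -0.15
```

The pile of four is square at (0.648, 0.081), against a deck centre of (0.647, 0.0815). The cover bar triangulates to z≈19 mm, as it should. Going for the cover.

{"name": "step_arm", "arguments": {"increments": [[[0.1,-35,2,0,0,0,-7],[0.1,-70,4,0,0,0,-14],[0.1,-105,5,0,0,0,-21],[0.1,-140,7,0,0,0,-28],[0.1,-175,9,0,0,0,-35],[0.1,-210,10,0,0,0,-42],[0.1,-245,12,0,0,0,-49],[0.1,-275,14,0,0,0,-56],[0.1,-295,15,0,0,0,-63],[0.1,-295,15,20,0,0,-64]]]}}

```text
t: 44.23
eef_pos: [0.4689, -0.2188, 0.2276]
tool_rot: [0.003, 0.254, 0.967, -0.003]
contact_force: [0.7, -0.6, -0.9]
gripper_width: 0.548
grasp_force: 0.0
```

{"name": "step_arm", "arguments": {"increments": [[[0.1,0,0,30,0,0,0],[0.1,0,0,65,0,0,0],[0.1,0,0,100,0,0,0],[0.1,0,0,130,0,0,0],[0.1,0,0,145,0,0,0],[0.1,0,0,150,0,0,0],[0.1,0,0,150,0,0,0],[0.1,0,0,150,0,0,0]]], "force": 60}}

```text
t: 44.9
eef_pos: [0.467, -0.2113, 0.075]
tool_rot: [-0.001, 0.253, 0.967, -0.001]
contact_force: [0.1, 0.7, 1.3]
gripper_width: 0.553
grasp_force: 0.0
```

```bash
python3 -c "
from h import *
go(.4662,-.2095,.011,153.2+90)"
```

```text
inc [ 1.5  1.3 64. ] [-0.1 -0.1 -2.5] | now [ 0.467  -0.2113  0.075 ] t 44.9 w 0.553 gf 0.0 F [0.1 0.7 1.3] q7 1.86
```

{"name": "step_arm", "arguments": {"increments": [[[0.1,1.5,1.3,25,0,0,-2.5],[0.1,1.5,1.3,45,0,0,-2.5],[0.1,1.5,1.3,57,0,0,-2.5],[0.1,1.5,1.3,62,0,0,-2.5],[0.1,1.5,1.3,63.5,0,0,-2.5],[0.1,1.5,1.3,63.5,0,0,-2.5],[0.1,1.5,1.3,63.5,0,0,-2.5]]]}}

```text
t: 45.48
eef_pos: [0.4662, -0.2085, 0.0122]
tool_rot: [-0.0, 0.231, 0.973, -0.0]
contact_force: [-0.2, -0.1, 0.7]
gripper_width: 0.547
grasp_force: 0.0
```

{"name": "step_arm", "arguments": {"increments": [[[-1,0,0,0,0,0,0],[-1,0,0,0,0,0,0],[-1,0,0,0,0,0,0],[-1,0,0,0,0,0,0],[-1,0,0,0,0,0,0],[-1,0,0,0,0,0,0]]]}}

```text
t: 45.98
eef_pos: [0.4659, -0.2083, 0.0121]
tool_rot: [-0.0, 0.231, 0.973, -0.0]
contact_force: [-0.7, 0.9, 6.2]
gripper_width: 0.147
grasp_force: 59.5
```

{"name": "step_arm", "arguments": {"increments": [[[-1,0,0,-10,0,0,0],[-1,0,0,-30,0,0,0],[-1,0,0,-60,0,0,0],[-1,0,0,-95,0,0,0],[-1,0,0,-130,0,0,0],[-1,0,0,-165,0,0,0],[-1,0,0,-200,0,0,0],[-1,0,0,-200,0,0,0],[-1,0,0,-200,0,0,0]]]}}

```text
t: 46.73
eef_pos: [0.4666, -0.2081, 0.213]
tool_rot: [0.001, 0.231, 0.973, 0.0]
contact_force: [0.4, 0.1, -3.0]
gripper_width: 0.147
grasp_force: 58.9
```

```bash
python3 -c "
from h import *
go(.6474,.0815,.2,YAW)"
```

```text
inc [-31.1 340.   13.5] [ 0.1  0.  64.4] | now [ 0.4666 -0.2081  0.213 ] t 46.73 w 0.147 gf 58.9 F [ 0.4  0.1 -3. ] q7 1.7
```

{"name": "step_arm", "arguments": {"increments": [[[-1,-3,34,0,0,0,7],[-1,-6,68,0,0,0,14],[-1,-9,102,0,0,0,21],[-1,-12,136,0,0,0,28],[-1,-15,170,0,0,0,35],[-1,-18,204,0,0,0,42],[-1,-21,238,0,0,0,49],[-1,-25,272,0,0,0,56],[-1,-28,306,0,0,0,62],[-1,-31,340,0,0,0,64.4]]]}}

```text
t: 47.57
eef_pos: [0.6458, 0.0834, 0.2082]
tool_rot: [-0.002, 0.716, 0.698, -0.003]
contact_force: [0.5, 0.4, -2.3]
gripper_width: 0.146
grasp_force: 58.9
```

{"name": "step_arm", "arguments": {"increments": [[[-1,0,0,0,0,0,0],[-1,0,0,20,0,0,0],[-1,0,0,40,0,0,0],[-1,0,0,40,0,0,0],[-1,0,0,40,0,0,0]]]}}

```text
t: 47.98
eef_pos: [0.6446, 0.0813, 0.1687]
tool_rot: [-0.002, 0.714, 0.7, -0.003]
contact_force: [0.0, -0.6, -1.9]
gripper_width: 0.147
grasp_force: 59.0
```

```bash
python3 -c "
from h import *
go(.6476,.0815,.112,YAW)"
```

```text
inc [ 0.4  3.4 56.7] [-0.4  0.1 -0. ] | now [0.6446 0.0813 0.1687] t 47.98 w 0.147 gf 59.0 F [ 0.  -0.6 -1.9] q7 0.32
```

{"name": "step_arm", "arguments": {"increments": [[[-1,0,2.5,20,-0.3,0,0],[-1,0,2.5,40,-0.3,0,0],[-1,0,2.5,50,-0.3,0,0],[-1,0,2.5,55,-0.3,0,0],[-1,0,2.5,55,-0.3,0,0],[-1,0,2.5,55,-0.3,0,0]]]}}

```text
t: 48.48
eef_pos: [0.6493, 0.0813, 0.1168]
tool_rot: [0.002, 0.714, 0.7, 0.001]
contact_force: [0.1, -0.7, -1.9]
gripper_width: 0.15
grasp_force: 59.1
```

```bash
python3 -c "
from h import *
go(.6476,.0815,.1065,YAW)
s=shot('side','k1s')
h=mask(s,proj(s,[.6476,.0815,.105])[0],'light',26);print(h.min(0),h.max(0),cv2.contourArea(h))
print(proj(s,hullpts([.6476,.0815,np.radians(88.85),.1],H=.008)).round(1))"
```

```text
inc [ 0.2 -1.8 10.3] [ 0.2  0.  -0. ] | now [0.6493 0.0813 0.1168] t 48.48 w 0.15 gf 59.1 F [ 0.1 -0.7 -1.9] q7 0.36
[216.375 209.375] [229.875 245.125] 334.71875
[[232.3 211.1]
 [232.  209. ]
 [256.7 211.3]
 [256.5 209.2]
 [228.3 244.7]
 [228.  242.7]
 [254.5 244.9]
 [254.3 242.9]]
```

{"name": "step_arm", "arguments": {"increments": [[[-1,0,-1.5,5,0.2,0,0],[-1,0,-1.5,8,0.2,0,0],[-1,0,-1.5,9,0.2,0,0],[-1,0,-1.5,9.5,0.2,0,0],[-1,0,-1.5,9.5,0.2,0,0],[-1,0,-1.5,9.5,0.2,0,0]]]}}

```text
t: 49.03
eef_pos: [0.6474, 0.0815, 0.1065]
tool_rot: [-0.0, 0.714, 0.7, -0.0]
contact_force: [-0.5, 0.8, -1.6]
gripper_width: 0.149
grasp_force: 59.1
```

```bash
python3 -c "
from h import *
go(.6476,.0815,.1063,YAW)"
```

```text
inc [-0.   0.2  0.2] [-0.  0. -0.] | now [0.6474 0.0815 0.1065] t 49.03 w 0.149 gf 59.1 F [-0.5  0.8 -1.6] q7 0.37
```

{"name": "step_arm", "arguments": {"increments": [[[-1,0,0,0.6,0,0,0],[-1,0,0,0.6,0,0,0],[0,0,0,0.6,0,0,0],[0,0,0,0.6,0,0,0],[0,0,0,0.6,0,0,0],[0,0,0,0.6,0,0,0],[0,0,0,0.6,0,0,0]]]}}

```text
t: 49.62
eef_pos: [0.6475, 0.0815, 0.106]
tool_rot: [0.0, 0.714, 0.7, -0.0]
contact_force: [0.7, -0.1, -0.5]
gripper_width: 0.5
grasp_force: 0.0
```

{"name": "step_arm", "arguments": {"increments": [[[0,0,0,-20,0,0,0],[0,0,0,-55,0,0,0],[0,0,0,-90,0,0,0],[0,0,-30,-125,0,0,0],[0,0,-70,-140,0,0,0],[0,0,-110,-140,0,0,0],[0,0,-150,-140,0,0,0],[0,0,-190,-140,0,0,0],[0,0,-190,-140,0,0,0],[0,0,-190,-140,0,0,0]]]}}

```text
t: 50.45
eef_pos: [0.4547, 0.0865, 0.2452]
tool_rot: [-0.002, 0.713, 0.701, -0.0]
contact_force: [0.3, 0.3, -0.5]
gripper_width: 0.502
grasp_force: 0.0
```

```bash
cat > cov.py <<'E'
from h import *
import sys
Y=float(sys.argv[1]); t=shot("top",sys.argv[2]);s=shot("side",sys.argv[2]+"s")
c=[.6475,Y,.1]
for d in(t,s):
    h=mask(d,proj(d,c)[0],"light",26)
    print("mask",h.min(0),h.max(0),cv2.contourArea(h),"exp",np.ptp(proj(d,hullpts([.6475,Y,np.radians(88.85),.094],H=.008)),axis=0).round(1))
p,f=fit([t,s],[proj(d,c)[0] for d in(t,s)],"light",.008,z0=.094,freez=False,win=26);print("cover",p.round(4),(np.degrees(p[2])%180).round(1),round(f,3))
p,f=fit([t],[proj(t,c)[0]],"light",.008,z0=.094,freez=False,win=26);print("top",p.round(4),(np.degrees(p[2])%180).round(1),round(f,3))
E
python3 cov.py .0815 k2; python3 -c "
from h import *
go(.645,-.0632,.2,YAW+90)"
```

```text
mask [234.375 158.625] [273.125 181.375] 858.4375 exp [40.1 24.5]
mask [228.375 210.875] [256.125 243.875] 826.1875 exp [28.5 35.9]
cover [0.6496 0.0818 1.5397] 88.2 0.183
top [0.6511 0.0817 1.5704] 90.0 0.084
inc [-145.8  189.7   46.3] [  0.1  -0.  -89.9] | now [0.4581 0.0861 0.2463] t 50.55 w 0.503 gf 0.0 F [ 0.2 -0.3  0.2] q7 0.09
```

The cover is within about 2 mm of the pile centre and squarely aligned. Now the post.

{"name": "step_arm", "arguments": {"increments": [[[0.3,-14,19,0,0,0,-7],[0.3,-28,38,0,0,0,-14],[0.3,-43,57,0,0,0,-21],[0.3,-57,76,0,0,0,-28],[0.3,-72,95,0,0,0,-35],[0.3,-87,114,0,0,0,-42],[0.3,-102,133,0,0,0,-49],[0.3,-117,152,0,0,0,-56],[0.3,-132,171,0,0,0,-63],[0.3,-146,190,0,0,0,-70]]]}}

```text
t: 51.38
eef_pos: [0.6466, -0.0673, 0.245]
tool_rot: [-0.0, 0.182, 0.983, -0.0]
contact_force: [0.4, 0.4, -0.2]
gripper_width: 0.654
grasp_force: 0.0
```

{"name": "step_arm", "arguments": {"increments": [[[0.3,0,0,0,0,0,-7],[0.3,0,0,0,0,0,-14],[0.3,0,0,0,0,0,-20],[0.3,0,0,0,0,0,-20],[0.3,0,0,0,0,0,-20]]], "force": 40}}

```text
t: 51.8
eef_pos: [0.6453, -0.0659, 0.2453]
tool_rot: [-0.0, 0.013, 1.0, 0.0]
contact_force: [0.3, 0.2, 0.6]
gripper_width: 0.646
grasp_force: 0.0
```

```bash
python3 -c "
from h import *
go(.645,-.0632,.086,YAW+90)"
```

```text
inc [  0.3   2.7 159.3] [ 0.  -0.  -0.3] | now [ 0.6453 -0.0659  0.2453] t 51.8 w 0.646 gf 0.0 F [0.3 0.2 0.6] q7 1.84
```

{"name": "step_arm", "arguments": {"increments": [[[0.3,0,2.5,40,0,0,0],[0.3,0,2.5,80,0,0,0],[0.3,0,2.5,115,0,0,0],[0.3,0,2.5,140,0,0,0],[0.3,0,2.5,154,0,0,0],[0.3,0,2.5,158,0,0,0],[0.3,0,2.5,158,0,0,0],[0.3,0,2.5,158,0,0,0]]]}}

```text
t: 52.47
eef_pos: [0.6458, -0.0625, 0.0892]
tool_rot: [0.001, 0.011, 1.0, -0.0]
contact_force: [-0.9, -0.2, -0.1]
gripper_width: 0.654
grasp_force: 0.0
```

```bash
python3 -c "
from h import *
go(.645,-.0632,.087,YAW+90)"
```

```text
inc [ 0.8 -0.8  2.2] [-0.   0.1 -0.1] | now [ 0.6458 -0.0625  0.0892] t 52.47 w 0.654 gf 0.0 F [-0.9 -0.2 -0.1] q7 1.93
```

{"name": "step_arm", "arguments": {"increments": [[[-1,0,-0.7,0,0,0,0],[-1,0,-0.7,0,0,0,0],[-1,0,-0.7,0,0,0,0],[-1,0,-0.7,0,0,0,0],[-1,0,-0.7,0,0,0,0],[-1,0,-0.7,0,0,0,0],[-1,0,-0.7,0,0,0,0]]]}}

```text
t: 53.05
eef_pos: [0.6453, -0.0627, 0.0893]
tool_rot: [0.001, 0.01, 1.0, 0.0]
contact_force: [-1.7, -0.4, 7.6]
gripper_width: 0.228
grasp_force: 41.4
```

{"name": "step_arm", "arguments": {"increments": [[[-1,0,1,0,0,0,0],[-1,0,3,0,0,0,0],[-1,0,6,0,0,0,0],[-1,0,10,0,0,0,0],[-1,0,15,0,0,0,0],[-1,0,21,0,0,0,0],[-1,0,27,0,0,0,0],[-1,0,33,0,0,0,0],[-1,0,39,0,0,0,0],[-1,0,45,0,0,0,0]]]}}

```text
t: 53.88
eef_pos: [0.6465, -0.0184, 0.0893]
tool_rot: [0.001, 0.011, 1.0, -0.0]
contact_force: [-0.8, -1.5, 4.8]
gripper_width: 0.228
grasp_force: 41.2
```

{"name": "step_arm", "arguments": {"increments": [[[-1,0,6,0,0,0,0],[-1,0,12,0,0,0,0],[-1,0,18,0,0,0,0],[-1,0,24,0,0,0,0],[-1,0,30,0,0,0,0],[-1,0,36,0,0,0,0],[-1,0,42,0,0,0,0],[-1,0,48,0,0,0,0],[-1,0,54,0,0,0,0],[-1,0,60,0,0,0,0]]]}}

```text
t: 54.72
eef_pos: [0.648, 0.0418, 0.0893]
tool_rot: [0.002, 0.011, 1.0, -0.0]
contact_force: [1.2, -2.6, 5.1]
gripper_width: 0.226
grasp_force: 41.2
```

{"name": "step_arm", "arguments": {"increments": [[[-1,0,6,0,0,0,0],[-1,0,12,0,0,0,0],[-1,0,18,0,0,0,0],[-1,0,24,0,0,0,0],[-1,0,30,0,0,0,0],[-1,0,36,0,0,0,0],[-1,0,42,0,0,0,0],[-1,0,48,0,0,0,0],[-1,0,54,0,0,0,0],[-1,0,60,0,0,0,0]]]}}

```text
t: 55.55
eef_pos: [0.6495, 0.102, 0.0893]
tool_rot: [0.002, 0.011, 1.0, -0.0]
contact_force: [1.0, -2.0, 4.7]
gripper_width: 0.231
grasp_force: 41.2
```

```bash
python3 -c "
from h import *
go(.6493,.1568,.088,YAW+90)"
```

```text
inc [ 1.4 54.8  1.3] [-0.   0.2 -0.1] | now [0.6495 0.102  0.0893] t 55.55 w 0.231 gf 41.2 F [ 1.  -2.   4.7] q7 1.69
```

{"name": "step_arm", "arguments": {"increments": [[[-1,0,6,0,0,0,0],[-1,0,12,0,0,0,0],[-1,0,18,0,0,0,0],[-1,0,24,0,0,0,0],[-1,0,30,0,0,0,0],[-1,0,36,0,0,0,0],[-1,0,41,0,0,0,0],[-1,0,45,0,0,0,0],[-1,0,48,0,0,0,0],[-1,0,50,0,0,0,0]]]}}

```text
t: 56.38
eef_pos: [0.6508, 0.1525, 0.0894]
tool_rot: [0.002, 0.01, 1.0, 0.0]
contact_force: [3.0, -1.7, 4.9]
gripper_width: 0.229
grasp_force: 41.2
```

{"name": "step_arm", "arguments": {"increments": [[[-1,0,1,0,0,0,0],[-1,0,2,0,0,0,0],[-1,0,3,0,0,0,0],[-1,0,4,0,0,0,0],[-1,0,5,0,0,0,0],[-1,0,6,0,0,0,0],[-1,0,7,0,0,0,0],[-1,0,8,0,0,0,0],[-1,0,9,0,0,0,0],[-1,0,9,0,0,0,0]]]}}

```text
t: 57.22
eef_pos: [0.6509, 0.1568, 0.0894]
tool_rot: [0.002, 0.012, 1.0, -0.002]
contact_force: [3.1, -9.5, 6.4]
gripper_width: 0.23
grasp_force: 41.4
```

At the stop, 0.1568 as predicted. Easing the preload and releasing.

{"name": "step_arm", "arguments": {"increments": [[[-1,0,-2,0,0,0,0],[-1,0,-2,0,0,0,0],[0.3,0,-2,0,0,0,0],[0.3,0,-2,0,0,0,0],[0.3,0,-3,0,0,0,0],[0.3,0,-3,0,0,0,0],[0.3,0,-3,0,0,0,0]]]}}

```text
t: 57.8
eef_pos: [0.6485, 0.1588, 0.0875]
tool_rot: [-0.001, 0.01, 1.0, 0.0]
contact_force: [0.6, -0.3, -0.9]
gripper_width: 0.655
grasp_force: 0.0
```

{"name": "step_arm", "arguments": {"increments": [[[0.3,0,-2,-30,0,0,0],[0.3,0,-2,-65,0,0,0],[0.3,0,-2,-100,0,0,0],[0.3,0,-10,-135,0,0,0],[0.3,30,-40,-165,0,0,0],[0.3,60,-75,-165,0,0,0],[0.3,90,-110,-165,0,0,0],[0.3,120,-140,-165,0,0,0],[0.3,150,-170,-165,0,0,0],[0.3,180,-200,-165,0,0,0]]]}}

```text
t: 58.63
eef_pos: [0.4775, -0.0254, 0.2526]
tool_rot: [-0.0, 0.01, 1.0, 0.0]
contact_force: [0.6, -1.3, 0.9]
gripper_width: 0.657
grasp_force: 0.0
```

{"name": "step_arm", "arguments": {"increments": [[[0.3,0,-30,0,0,0,0],[0.3,0,-70,0,0,0,0],[0.3,0,-110,0,0,0,0],[0.3,0,-150,0,0,0,0],[0.3,0,-150,0,0,0,0],[0.3,0,-150,0,0,0,0]]]}}

```text
t: 59.13
eef_pos: [0.4753, -0.1769, 0.253]
tool_rot: [-0.0, 0.013, 1.0, -0.0]
contact_force: [0.3, 0.0, 0.1]
gripper_width: 0.654
grasp_force: 0.0
```

```bash
python3 - <<'E'
from h import *
t=shot("top","f1");s=shot("side","f1s")
# deck home centre (.6523,.3016): compare plate/bar under clear roof; bar = darkest blob
c=np.array([.6523,.3016,.118])
for n,d in(("top",t),("side",s)):
    im=cv2.resize(d["image"],None,fx=4,fy=4,interpolation=cv2.INTER_CUBIC)[...,0].astype(int)
    x,y=(proj(d,c)[0]*4).astype(int);w=60;sub=im[y-w:y+w,x-w:x+w]
    print(n,"range",sub.min(),np.percentile(sub,[5,25,50,75,95]),"pred",proj(d,c)[0].round(1))
    thr=(sub.min()+np.median(sub))/2
    k,lab,st,cen=cv2.connectedComponentsWithStats((sub<thr).astype(np.uint8))
    for i in range(1,k):
        if st[i,4]>200:
            b=cv2.minAreaRect(np.argwhere(lab==i)[:,::-1].astype(np.float32));u=(np.array(b[0])+[x-w,y-w])/4
            print(" blob",u.round(1),(np.array(b[1])/4).round(1),round(b[2],1),"->",plane(d,[u],.12)[0].round(4))
# post in both views
P=proj(t,[.6493,.157,.12])[0],proj(s,[.6493,.157,.12])[0];print("post pred",P)
im=t["image"];print(im[int(P[0][1])-8:int(P[0][1])+9:2,int(P[0][0])-10:int(P[0][0])+14:2,0])
E
```

```text
top range 123 [125. 137. 147. 151. 152.] pred [166.6 167.5]
 blob [167.4 167.5] [24.8  6.5] 1.2 -> [0.652 0.299 0.12 ]
 blob [166.5 181.2] [ 2.  29.5] 90.0 -> [0.6169 0.2999 0.12  ]
side range 124 [125. 138. 151. 153. 154.] pred [234.3 310.2]
 blob [234.2 310.7] [ 8.2 28.8] 4.5 -> [0.6522 0.3036 0.12  ]
post pred (array([223.60717942, 168.32233835]), array([239.75082926, 249.15807109]))
[[117 118 120 120 120 118 119 124 124 122 122 126]
 [153 153 154 154 153 145 144 146 147 145 139 138]
 [162 162 163 158 127 124 123 128 160 165 165 166]
 [160 160 160 150  61  48  47  53 135 162 163 164]
 [163 163 163 151  58  46  46  42  86 158 164 164]
 [163 164 164 144  56  46  46  41  47 122 164 167]
 [145 147 147 135  62  40  40  38  37  73 137 165]
 [141 141 141 141 114  46  36  37  37  64 123 164]
 [140 140 140 141 137  83  38  37  36  66 120 164]]
```

The cover bar is centred over the home deck position and in line with the track, and the post is at its home pixel. Handing in.

```bash
python3 -c "
from station import bot
print(bot.hand_in())"
```

```text
the job is handed in; nothing more can be done
None
```

I handed the job in at about 59 s: the shuttle is home with all four trays and the cover piled on it, to within about 2 mm in the last camera measurements. One tray was knocked out of place along the way, and I regripped it and set it back square.

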